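# Clear the warmer, load the hot sides and set the heat

## Robot

A 6-joint arm with a two-finger parallel gripper is mounted at the origin on the work surface. World frame = base frame: x ahead of the robot, y to its left, z up, the work surface at z = 0. Lengths are in mm, angles in rad, forces in N, time in s.
With the tool pointing down it reaches from about 350 to 975 mm from the base axis. Payload 7.1 kg.
Tool frame: the origin (TCP) lies at the very end of the fingers, on their centre line; the grasp point (between the pads) lies 19 mm behind it; x points along the fingers, z is the direction in which the jaws open and shut, and the axes are right-handed (so a half turn about x gives the same grasp; the last joint's range is limited). The gripper opens to 88 mm and grips with 3 to 60 N. Pads are 20 mm wide; open, the fingers measure 115 mm over their backs; the gripper's body (75 mm by 178 mm) begins 61 mm behind the grasp point.
Start: joints at [-1.182, 0.423, 1.63, -0, 1.089, -0.019], TCP at [247.884, -573.723, 193.075] pointing down, gripper open.
Joint ranges: [-3, 3], [-0.9, 2.11], [0.09, 2.58], [-1.31, 4.45], [0.11, 2.69], [-2.54, 2.54]. Speed limits (rad/s): [2.39, 2.39, 3.01, 3.14, 3.14, 3.14].

## Interface

Orientations are given as a rotation vector (axis times angle).
In Python, from workcell import * gives the robot as it stands.
- The arm moves only by the shell command python3 -m crank 'ROWS'. ROWS is JSON, a list of rows, each a list of 3 entries, a list of its own where there are three numbers: the shift along the tool's x, y, z in cm, then the turn, a rotation vector about the tool's x, y, z in degrees, then the finger opening in cm, from 0 to 8.78. In form: [[[dx, dy, dz], [rx, ry, rz], claw], ...]. A call has 1 to 5 rows; each row shifts and turns the commanded pose from where the row before left it, along the tool's axes as they then stand; what a row does not reach is not made up. A row lasts 1/8 s, in which the tool goes at most 62.5 mm and 10.7 degrees, less where a joint would pass 70% of its speed; a pose out of reach is approached as far as the arm can. A call with a gripper value outside its range is refused whole. The fingers move at their own pace and stop on an object; the grip force is fixed at half the most. Time passes only in rows, so rows that do not move let the fingers close. It gives the time, the measured TCP pose, the force and the opening at its end, in the units of the state.
- get_obs(): the state, without advancing time (a new reading comes with each control period).
- get_image(name): name is "scene" or "side" or "wrist"; returns a dict with "pixels" (420x560x3 uint8, red, green, blue), "mtx" (3x3 intrinsics, pixels), "view" (4x4, takes a point from world to camera coordinates). Camera axes: x right, y down, z forward; pixel columns grow to the right and rows downward; lengths in mm; the calibration is good to about 2 mm. A picture is of the moment at which its call begins. There is no depth.
- close_job(): hands the job in, once; it reports no verdict.
The state is a dict: "t": time; "qpos": joint angles; "qvel": joint speeds; "joint_torque": joint torques, N m; "ee_pos": TCP position; "orientation": TCP orientation; "ft_force": force on the tool from outside, world axes, zero at the start; "moment": the same for the moment, N m; "width": finger opening in mm.
Only numpy, scipy, OpenCV 4.12 (cv2) and the standard library are available. Lean on these libraries where they do the work, as an engineer would, in place of code of your own. Each camera call takes 0.05 s, during which the arm holds its last target.

## Task

Somebody has left two cold dishes on the food warmer: the salad box across its pan and the long dessert box on its slider track. First set both side by side on the marble slab, right way up and flat; next put every sauce pot and short carton from the cork mat into the warmer's pan, side by side so that nothing is piled up above the rim; and only then slide the heat grip level with the white mark. Do not move the pepper mill, can, glass or jar.

Things in the scene. Friction and masses are not known exactly. Their poses are not given: they have to be found in the camera images.
- warmer: fixed food warmer, origin under the middle of its 266 (x) x 236 mm (y) footprint on the table, x pointing from control panel to pan. Open steel pan: x -53 to +133 mm, rim 75 mm above the table, walls 8 mm, inside 170 (x) x 220 (y) x 63 mm deep. Panel: grey ledge, x -133 to -53 mm, 40 mm high; slider track along y at x = -101 mm in a housing 40 mm wide, 190 long, top 54 mm above the table.
- pan_in (a point): centre of the pan's inner floor, 12 mm above the table, axes as the warmer's.
- heat (a joint): position of the heat slider along the warmer's +y, 0 (off) to 0.14 m; at value v the grip's centre is at y = v - 0.07 in the warmer's frame. Friction about 1.5 N, no spring: it stays where it is left.
- heat_top (a point): centre of the top of the slider's black grip (28 mm along the warmer's x, 20 mm along y, 40 mm tall; top 94 mm above the table).
- mark: fixed white mark on the control panel between the slider's track and the pan, a bar 22 mm long (warmer's x), 8 mm wide (y) and 6 mm high, origin at its underside, axes as the warmer's. The slider is right when the grip's centre is level with the mark (same y in the warmer's frame).
- slab: fixed marble cool slab 240 x 240 x 12 mm, flat, origin at the middle of its underside.
- mat: fixed cork serving mat 260 (x) x 240 (y) x 3 mm, flat, on which the hot sides start; origin at the middle of its underside.
- salad: closed clear plastic salad box, 196 (its x) x 118 mm (y), lid top 56 mm up, with a black grip bar on the lid 80 mm long (x), 18 mm thick (y), from 56 to 80 mm above the underside. Origin at the middle of its underside. About 0.35 kg. Starts lying across the pan, on the two rims that run along the warmer's y.
- dessert: long slim white dessert box with a cardboard-brown band, 120 (its x) x 44 (y) x 40 mm high, origin at the middle of its underside. About 0.12 kg. Starts lying along the slider's track, in the grip's way, covering the mark's position; its far long side is about 10 to 20 mm from the overhanging salad box.
- pot1: sauce pot: round cardboard-brown tub 54 mm high, 58 mm across, white lid 60 mm across and 10 mm thick with a pull tab (4 mm thick, 16 wide) sticking out along +x to 42 mm from the axis. Origin at the pot's middle, 27 mm above its underside, z up its axis. 0.08 to 0.17 kg. May lie any way up. None when absent.
- pot2: sauce pot: round cardboard-brown tub 54 mm high, 58 mm across, white lid 60 mm across and 10 mm thick with a pull tab (4 mm thick, 16 wide) sticking out along +x to 42 mm from the axis. Origin at the pot's middle, 27 mm above its underside, z up its axis. 0.08 to 0.17 kg. May lie any way up. None when absent.
- pot3: sauce pot: round cardboard-brown tub 54 mm high, 58 mm across, white lid 60 mm across and 10 mm thick with a pull tab (4 mm thick, 16 wide) sticking out along +x to 42 mm from the axis. Origin at the pot's middle, 27 mm above its underside, z up its axis. 0.08 to 0.17 kg. May lie any way up. None when absent.
- carton1: short side-dish carton: a closed plain cardboard box 75 (its x) x 48 (y) x 45 mm (z) with a small paper seal on top. Origin at its middle. 0.07 to 0.14 kg. Any side may face up. Not always present (None when absent).
- carton2: short side-dish carton: a closed plain cardboard box 75 (its x) x 48 (y) x 45 mm (z) with a small paper seal on top. Origin at its middle. 0.07 to 0.14 kg. Any side may face up. Not always present (None when absent).
- mill: bystander: dark wooden pepper mill, 125 mm high, 52 mm across; origin under its foot. Leave it alone.
- can: bystander: plain aluminium drinks can, 115 mm high, 60 mm across; origin under its foot. Leave it alone.
- glass: bystander: green drinking glass, 90 mm high, 72 mm across; origin under its foot. Leave it alone.
- jar: bystander: amber jar, 80 mm high, 70 mm across; origin under its foot. Leave it alone.

How it is judged:
By the outcome, as a careful person would: the job done as asked, in the order asked, and still so for the second after the job is handed in, with the robot touching nothing.
Of pot1, pot2, pot3, carton1, carton2 only 3 to 5 are there at a start; the rules pass over those that are not, and their reading is None.
At some moment in a run one of pot1, pot2, pot3, carton1, carton2 may be knocked a few centimetres aside while the robot is not near it.
Once in a run the grip may slacken for a moment while it holds something.
It also fails if it takes over 210 s, if anything falls off the work surface, if the arm or the gripper's body presses on something with over 40 N, if the wrist force passes 120 N, or if a joint passes its speed limit or range.

## Working session

There is one attempt and no reset: what is moved stays moved. The work goes in short steps, Python scripts to look and compute and a shell command to move; the robot and the scene stay as the last step left them, time stands still between calls to the robot, and variables do not carry over. Pictures are saved under pics/ and viewed, and the job is handed in when it is done.

```bash
ls; mkdir -p pics
python3 - <<'E'
from workcell import *
import cv2
o=get_obs(); print(o)
for n in ["scene","side","wrist"]:
    d=get_image(n); cv2.imwrite(f"pics/{n}0.png",d["pixels"][:,:,::-1]); print(n,d["mtx"].tolist(),d["view"].round(4).tolist())
E
```

```text
pics
{'t': 0.0, 'qpos': array([-1.18200539e+00,  4.23822159e-01,  1.63066140e+00, -9.61378163e-06,
        1.08858654e+00, -1.89938767e-02]), 'qvel': array([ 0.00058048, -0.00066614, -0.00246443, -0.00140191, -0.00119144,
        0.00030588]), 'joint_torque': array([-7.05277562e-04, -5.44627833e+01, -2.73675835e+01,  6.43365341e-02,
        2.27266556e-02, -1.19720248e-04]), 'ee_pos': array([ 247.6649422 , -573.20335348,  192.32462264]), 'orientation': array([ 0.90463113,  1.37621341, -0.9032688 ]), 'ft_force': array([-0.48987916, -0.20963134, -0.6374837 ]), 'moment': array([0.00770025, 0.01482406, 0.01610894]), 'width': 87.72166210824342}
scene [[504.8466077670227, 0.0, 286.2835760066451], [0.0, 504.8466077670227, 205.84702082089208], [0.0, 0.0, 1.0]] [[0.658, 0.7529, -0.0121, -321.1915], [0.5654, -0.5046, -0.6524, -206.7162], [-0.4973, 0.4224, -0.7578, 1663.3451], [0.0, 0.0, 0.0, 1.0]]
side [[423.07901692679883, 0.0, 283.15721341300207], [0.0, 423.07901692679883, 218.31696822827107], [0.0, 0.0, 1.0]] [[-0.9925, -0.1216, -0.0115, 478.2433], [-0.0815, 0.7295, -0.6791, 100.8467], [0.0909, -0.6731, -0.7339, 1037.9687], [0.0, 0.0, 0.0, 1.0]]
wrist [[300.80883771617346, 0.0, 277.95483858937894], [0.0, 300.80883771617346, 208.36475028141282], [0.0, 0.0, 1.0]] [[0.3974, -0.9176, -0.0019, -623.208], [-0.8823, -0.3826, 0.2742, -33.8293], [-0.2523, -0.1073, -0.9617, 392.0682], [0.0, 0.0, 0.0, 1.0]]
```

View pics/scene0.png

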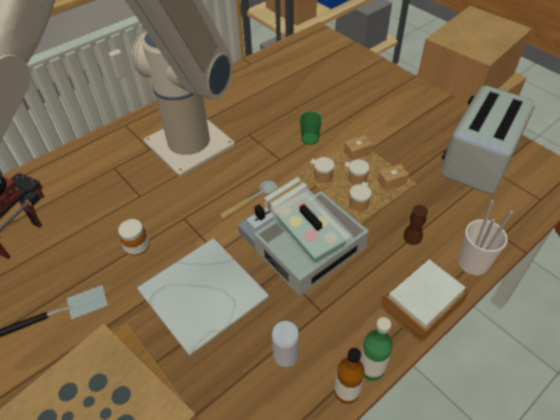

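View pics/side0.png

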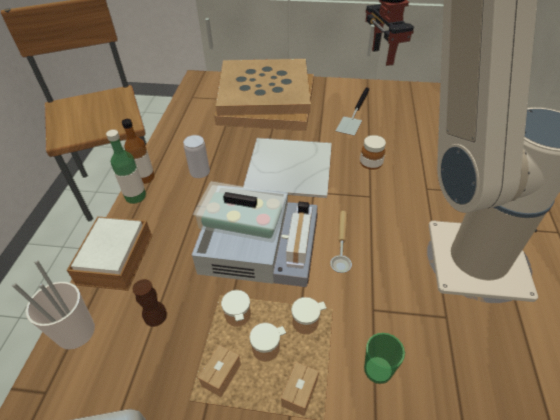

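View pics/wrist0.png

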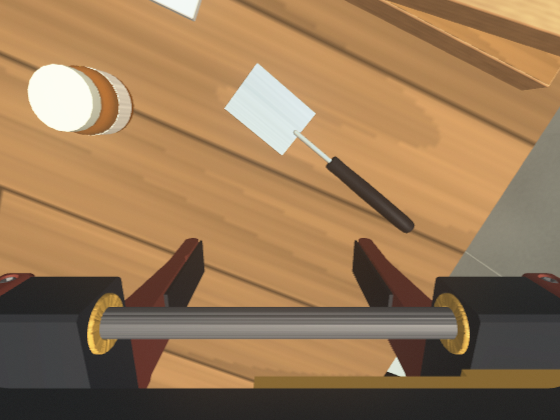

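```bash
cat > h.py <<'E'
from workcell import *
import numpy as np, cv2
from scipy.spatial.transform import Rotation as R
def im(n): return get_image(n)
def crop(d,x0,y0,x1,y1,s,fn):
    c=d["pixels"][y0:y1,x0:x1,::-1]; c=cv2.resize(c,None,fx=s,fy=s,interpolation=cv2.INTER_CUBIC)
    cv2.imwrite(fn,c)
def proj(d,P):
    P=np.atleast_2d(P); c=P@d["view"][:3,:3].T+d["view"][:3,3]; q=c@d["mtx"].T; return q[:,:2]/q[:,2:]
def ray(d,uv,z):
    V=d["view"]; Rm=V[:3,:3]; o=-Rm.T@V[:3,3]; r=Rm.T@np.linalg.inv(d["mtx"])@np.array([uv[0],uv[1],1.]); return o+r*(z-o[2])/r[2]
E
python3 - <<'E'
from h import *
d=im("side"); crop(d,180,180,340,290,5,"pics/s1.png"); crop(d,190,280,340,420,4,"pics/s2.png"); crop(d,230,130,350,200,5,"pics/s3.png")
d=im("scene"); crop(d,230,170,380,290,5,"pics/c1.png"); crop(d,290,130,430,220,5,"pics/c2.png")
E
```

```text
(no output)
```

View pics/s1.png

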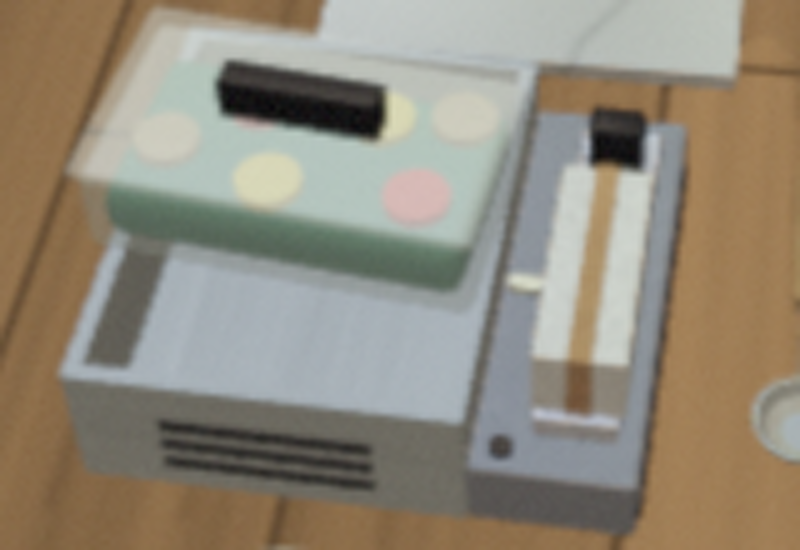

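View pics/s2.png

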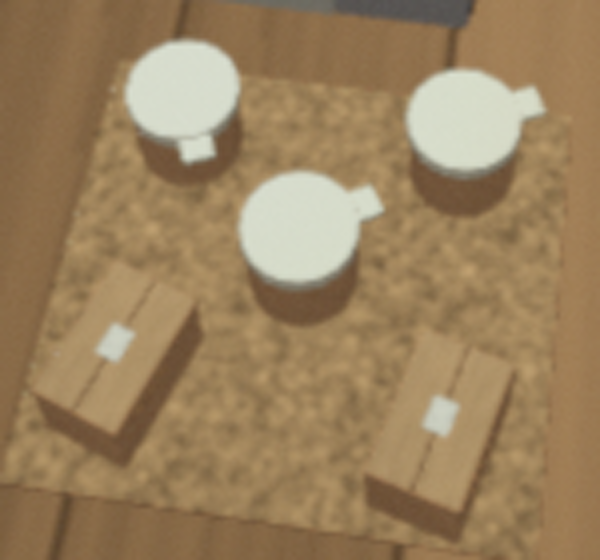

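View pics/c1.png

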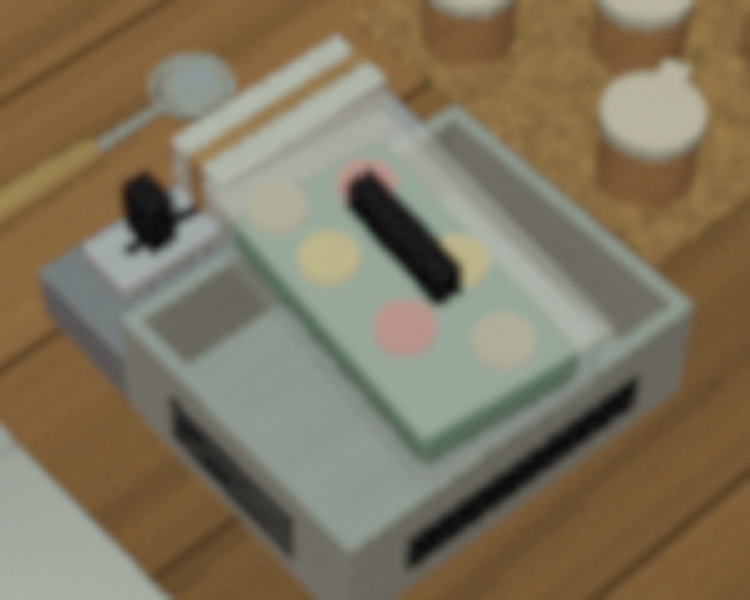

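View pics/c2.png

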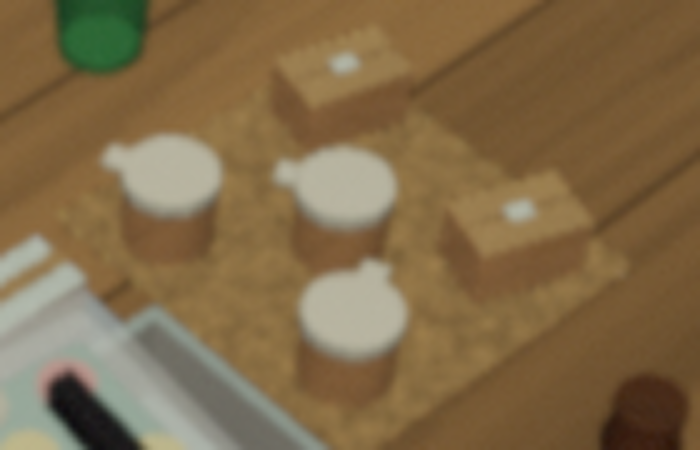

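View pics/s3.png

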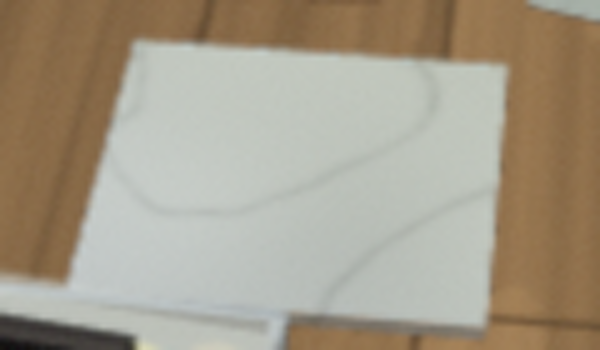

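```bash
cat > fit0.py <<'E'
from h import *
from scipy.optimize import least_squares
S=im("side");C=im("scene")
s1=lambda p:(S,np.array([180,180])+np.array(p)/5); s2=lambda p:(S,np.array([190,280])+np.array(p)/4); s3=lambda p:(S,np.array([230,130])+np.array(p)/5)
c1=lambda p:(C,np.array([230,170])+np.array(p)/5); c2=lambda p:(C,np.array([290,130])+np.array(p)/5); cc=lambda p:(C,np.array(p,float))
def fit(name,obs,x0,z=0):
    def f(q):
        c,s=np.cos(q[2]),np.sin(q[2]); r=[]
        for m,(d,uv) in obs:
            P=np.array([q[0]+c*m[0]-s*m[1],q[1]+s*m[0]+c*m[1],m[2]]); r+=list(proj(d,P)[0]-uv)
        return np.array(r)
    o=least_squares(f,x0,loss='soft_l1',x_scale=[100,100,.5]); print(name,o.x.round(3),"deg",np.degrees(o.x[2]).round(1)); print(f(o.x).reshape(-1,2).round(1).tolist()); return o.x
def tri(*obs):
    A=[];b=[]
    for d,uv in obs:
        M=d["mtx"]@d["view"][:3]
        for k in (0,1): r=uv[k]*M[2]-M[k]; r=r/np.linalg.norm(r[:3]);A.append(r[:3]);b.append(-r[3])
    return np.linalg.lstsq(np.array(A),np.array(b),rcond=None)[0].round(1)
if __name__=="__main__":
    w=fit("warmer",[((133,118,75),s1((62,377))),((-53,118,75),s1((465,425))),((-53,-118,75),s1((537,65))),((-133,118,40),s1((640,487))),((-133,-118,40),s1((687,125))),
     ((133,118,75),c1((690,303))),((133,-118,75),c1((350,548))),((-53,-118,75),c1((127,318))),((-53,118,75),c1((455,108))),((-133,-118,40),c1((42,278)))],[550,0,0])
    fit("mat",[((130,-120,3),s2((115,62))),((-130,-120,3),s2((572,115))),((130,120,3),s2((0,485)))],[550,250,0])
    fit("slab",[((120,-120,12),s3((135,40))),((-120,-120,12),s3((508,65))),((-120,120,12),s3((487,328))),((-120,-120,12),cc((140,293))),((-120,120,12),cc((207,243))),((120,120,12),cc((267,295))),((120,-120,12),cc((192,346)))],[550,-250,0])
    for n,a,b,c,d in [("A",(183,90),(352,310),(198,150),(378,268)),("B",(464,120),(172,172),(530,102),(115,157)),("C",(300,227),(345,187),(368,203),(287,172)),("D",(115,342),(519,210),None,None),("E",(441,415),(343,63),None,None)]:
        p=tri(s2(a),c2(b)); print(n,p, tri(s2(c),c2(d)) if c else "")
    for n,l in [("D",[(120,263),(200,300),(112,435),(35,390)]),("E",[(425,328),(515,372),(462,515),(367,475)])]:
        P=[ray(*s2(p),48)[:2] for p in l]; P=np.array(P); print(n,P.round(0).tolist(),[round(np.linalg.norm(P[i]-P[i-1])) for i in range(4)],P.mean(0))
    # bar top ends, grip top, dessert top
    print("bar ends", ray(*s1((222,75)),153), tri(s1((222,75)),c1((452,278))))
    l=[(568,165),(658,168),(628,362),(535,358)]; P=np.array([ray(*s1(p),94)[:2] for p in l]); print("dessert",P.round(0).tolist(),[round(np.linalg.norm(P[i]-P[i-1])) for i in range(4)],P.mean(0))
    l=[(222,62),(386,88),(380,110),(220,85)];P=np.array([ray(*s1(p),155)[:2] for p in l]); print("bar",P.round(0).tolist(),P.mean(0))
    l=[(597,110),(643,113),(640,140),(594,137)];P=np.array([ray(*s1(p),94)[:2] for p in l]); print("grip",P.round(0).tolist(),P.mean(0))
    m=ray(*s1((522,282)),46);print("mark",m)
E
python3 fit0.py
```

```text
warmer [ 5.39454e+02  8.84700e+00 -2.40000e-02] deg -1.4
[[-0.7, 0.4], [-0.6, -0.2], [-0.2, -0.9], [-0.2, 0.6], [-0.1, -0.5], [0.4, -0.4], [0.2, 0.2], [-1.6, -0.1], [-0.4, -1.3], [-1.5, -2.0]]
mat [ 4.79832e+02  2.97413e+02 -1.60000e-02] deg -0.9
[[0.8, -0.2], [-0.2, -0.4], [-0.4, 0.4]]
slab [ 4.99184e+02 -2.93762e+02  1.30000e-02] deg 0.8
[[-1.1, 0.1], [-1.0, -0.7], [0.4, -0.9], [-3.9, -4.8], [5.0, -5.4], [1.6, -1.4], [-1.9, 8.3]]
A [556.3 220.9  55.2] [542.5 255.7  55. ]
B [406.9 222.2  55.1] [373.4 206.6  53.6]
C [483.5 291.2  53.4] [451.4 274.4  53.5]
D [563.  357.8  48.5] 
E [404.2 374.4  48.4] 
D [[569.0, 317.0], [526.0, 332.0], [554.0, 401.0], [595.0, 384.0]] [72, 46, 75, 44] [560.74040177 358.54454007]
E [[415.0, 333.0], [371.0, 349.0], [390.0, 417.0], [434.0, 405.0]] [75, 47, 71, 46] [402.44972585 376.14130017]
bar ends [617.68901535  -1.01477645 153.        ] [620.   -3.4 149.6]
dessert [[457.0, -17.0], [414.0, -20.0], [418.0, 100.0], [460.0, 102.0]] [119, 43, 120, 41] [437.37641773  41.18374241]
bar [[619.0, -8.0], [540.0, 1.0], [540.0, 16.0], [617.0, 8.0]] [578.9683282    4.17391433]
grip [[447.0, -56.0], [424.0, -57.0], [424.0, -38.0], [447.0, -37.0]] [435.63599026 -46.99662053]
mark [475.99884578  18.41561387  46.        ]
```

Run:
```python
from h import *
d=im("scene"); crop(d,110,220,290,360,4,"pics/c3.png")
from fit0 import *
for P in [(120,-120),(-120,-120),(-120,120),(120,120)]:
    print(proj(d,[499+P[0],-294+P[1],12]))
for uv in [(140,293),(207,243),(267,295),(192,346)]: print(ray(d,uv,12))
for uv in [(135,40),(508,65),(487,328)]: print(ray(*s3(uv),12))
```

```text
[[188.99659183 354.25101376]]
[[136.23329208 287.45675498]]
[[212.68429819 237.5979007 ]]
[[268.41406087 294.39716383]]
[ 399.72880113 -415.16603676   12.        ]
[ 383.73622805 -196.48650739   12.        ]
[ 617.97286081 -177.78254477   12.        ]
[ 606.62322573 -397.21309066   12.        ]
[ 617.20126205 -412.87566374   12.        ]
[ 377.50155876 -412.13270791   12.        ]
[ 378.49812948 -171.57127314   12.        ]
```

View pics/c3.png

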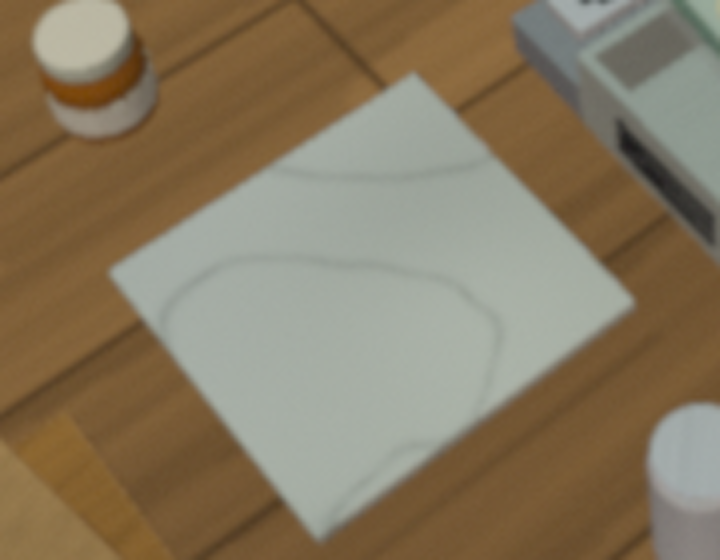

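Run:
```python
from fit0 import *
d=S
for n,uv,h in [("can",(195,142),115),("jar",(375,144),80),("mill",(147,288),125),("glass",(383,347),90)]: print(n,ray(S,uv,h))
for n,uv,h in [("can",(285,330),115),("jar",(131,229),80),("mill",(420,210),125),("glass",(311,119),90)]: print(n,ray(C,uv,h))
o=get_obs(); Rm=R.from_rotvec(o["orientation"]).as_matrix(); print(Rm.round(3))
```

```text
can [ 758.26819726 -239.10454402  115.        ]
jar [ 253.53105659 -330.34134866   80.        ]
mill [723.5193247  249.54832592 125.        ]
glass [255.60028152 303.78371031  90.        ]
can [ 760.81000894 -240.13080939  115.        ]
jar [ 260.17065554 -342.29847182   80.        ]
mill [741.35477481 238.242593   125.        ]
glass [257.49478634 306.83481996  90.        ]
[[-0.     0.918  0.397]
 [ 0.     0.397 -0.918]
 [-1.    -0.    -0.   ]]
```

```bash
cat > plan.py <<'E'
import sys
from h import *
# plan.py x y z [jawdeg]
o=get_obs(); p=o["ee_pos"]; Rm=R.from_rotvec(o["orientation"]).as_matrix()
cur=np.degrees(np.arctan2(Rm[1,2],Rm[0,2]))
print("t %.2f"%o["t"],"pos",p.round(1),"jaw %.2f"%cur,"w %.1f"%o["width"],"F",o["ft_force"].round(1),"tilt",Rm[2].round(3),"q",o["qpos"].round(2))
if len(sys.argv)>3:
    t=np.array(list(map(float,sys.argv[1:4]))); j=float(sys.argv[4]) if len(sys.argv)>4 else cur
    a=(j-cur+180)%360-180
    Z=np.array([np.cos(np.radians(j)),np.sin(np.radians(j)),0]);X=np.array([0,0,-1.]);Y=np.cross(Z,X)
    D=t-p; print("rx %.1f"%(-a),"final-frame cm:",(np.array([X@D,Y@D,Z@D])/10).round(2))
E
python3 plan.py 579 4 200 -96.3
```

```text
t 0.60 pos [ 247.9 -573.7  193.1] jaw -66.64 w 87.9 F [-0.4 -0.1  0.6] tilt [-1. -0. -0.] q [-1.18  0.42  1.63 -0.    1.09 -0.02]
rx 29.7 final-frame cm: [ -0.69  26.57 -61.06]
```

```bash
python3 -m crank '[[[0,0,0],[10,0,0],8.7],[[0,0,0],[10,0,0],8.7],[[-0.8,0,0],[9.7,0,0],8.7]]'; python3 plan.py 579 4 200 -96.3
```

```text
t: 0.98
ee_pos: [247.7, -573.3, 200.6]
orientation: [1.295, 1.153, -1.294]
ft_force: [-0.7, 0.1, -0.5]
width: 87.2
t 0.97 pos [ 247.7 -573.3  200.6] jaw -96.66 w 87.2 F [-0.7  0.1 -0.5] tilt [-1.    -0.001 -0.001] q [-1.18  0.41  1.62 -0.    1.1   0.51]
rx -0.4 final-frame cm: [ 6.000e-02  2.660e+01 -6.101e+01]
```

```bash
python3 -m crank '[[[0,2.4,-5.5],[0,0,0],8.7],[[0,2.4,-5.5],[0,0,0],8.7],[[0,2.4,-5.5],[0,0,0],8.7],[[0,2.4,-5.5],[0,0,0],8.7],[[0,2.4,-5.5],[0,0,0],8.7]]' && python3 -m crank '[[[0,2.4,-5.5],[0,0,0],8.7],[[0,2.4,-5.5],[0,0,0],8.7],[[0,2.4,-5.5],[0,0,0],8.7],[[0,2.4,-5.5],[0,0,0],8.7],[[0,2.4,-5.5],[0,0,0],8.7]]' && python3 -m crank '[[[0,2.6,-5.5],[0,0,0],8.7],[[0,0,-0.4],[0,0,0],8.7]]'; python3 plan.py 579 4 134 -96.3
python3 - <<'E'
from h import *
d=im("wrist"); cv2.imwrite("pics/w1.png",d["pixels"][:,:,::-1])
for m in [(619,-8),(540,1),(540,16),(617,8)]: print(proj(d,[*m,155]))
E
```

```text
t: 1.6
ee_pos: [398.3, -312.1, 201.4]
orientation: [1.29, 1.154, -1.29]
ft_force: [0.6, -0.7, -1.0]
width: 86.9
t: 2.22
ee_pos: [548.0, -51.7, 201.4]
orientation: [1.29, 1.154, -1.29]
ft_force: [-0.3, -0.0, 0.1]
width: 87.0
t: 2.48
ee_pos: [581.2, 5.4, 201.1]
orientation: [1.288, 1.157, -1.286]
ft_force: [-0.1, 0.2, 0.3]
width: 87.1
t 2.48 pos [581.2   5.4 201.1] jaw -96.09 w 87.1 F [-0.1  0.2  0.3] tilt [-1.     0.001 -0.001] q [-0.01  0.35  1.72  0.    1.07  1.67]
rx 0.2 final-frame cm: [ 6.71 -0.2   0.17]
[[291.00209984 169.61188642]]
[[289.18465287 260.84847276]]
[[272.02852862 262.49902006]]
[[271.32349239 174.1860629 ]]
```

View pics/w1.png

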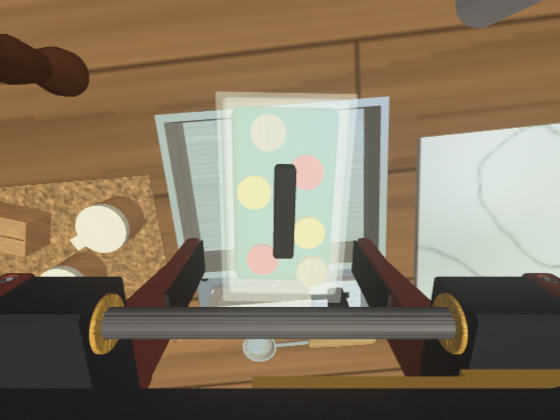

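```bash
python3 -m crank '[[[3.3,0,0.4],[0,0,0],8.7],[[3.2,0,0],[0,0,0],8.7],[[0,0,0],[0,0,0],1],[[0,0,0],[0,0,0],1],[[0,0,0],[0,0,0],1]]'; python3 -m crank '[[[0,0,0],[0,0,0],1],[[0,0,0],[0,0,0],1]]';  python3 plan.py
```

```text
t: 3.15
ee_pos: [579.9, -2.2, 137.6]
orientation: [1.292, 1.153, -1.289]
ft_force: [-0.2, 0.2, -0.2]
width: 60.3
t: 3.4
ee_pos: [579.3, -1.8, 136.7]
orientation: [1.291, 1.154, -1.289]
ft_force: [-0.1, -0.8, 0.1]
width: 40.8
t 3.40 pos [579.3  -1.8 136.7] jaw -96.33 w 40.8 F [-0.1 -0.8  0.1] tilt [-1.     0.001 -0.   ] q [-0.02  0.43  1.78 -0.    0.94  1.66]
```

```bash
python3 -m crank '[[[0,0,0],[0,0,0],1],[[0,0,0],[0,0,0],1],[[0,0,0],[0,0,0],1],[[0,0,0],[0,0,0],1]]';  python3 plan.py
```

```text
t: 3.9
ee_pos: [579.0, -1.8, 136.0]
orientation: [1.29, 1.155, -1.29]
ft_force: [0.4, 0.3, 0.7]
width: 10.1
t 3.90 pos [579.   -1.8 136. ] jaw -96.33 w 10.1 F [0.4 0.3 0.7] tilt [-1. -0.  0.] q [-0.02  0.43  1.78 -0.    0.94  1.66]
```

Run:
```python
from h import *
d=im("wrist"); cv2.imwrite("pics/w2.png",d["pixels"][:,:,::-1])
d=im("side"); crop(d,180,130,340,240,5,"pics/s4.png")
```

```text
(no output)
```

View pics/w2.png

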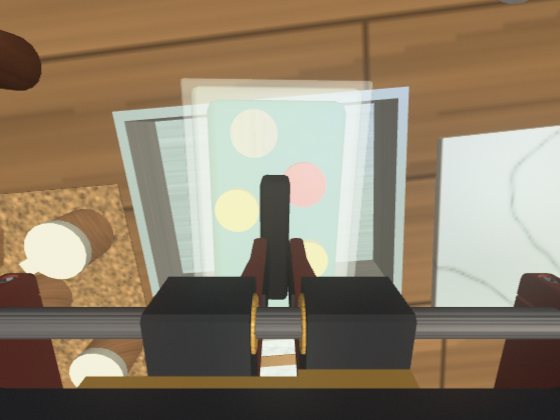

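View pics/s4.png

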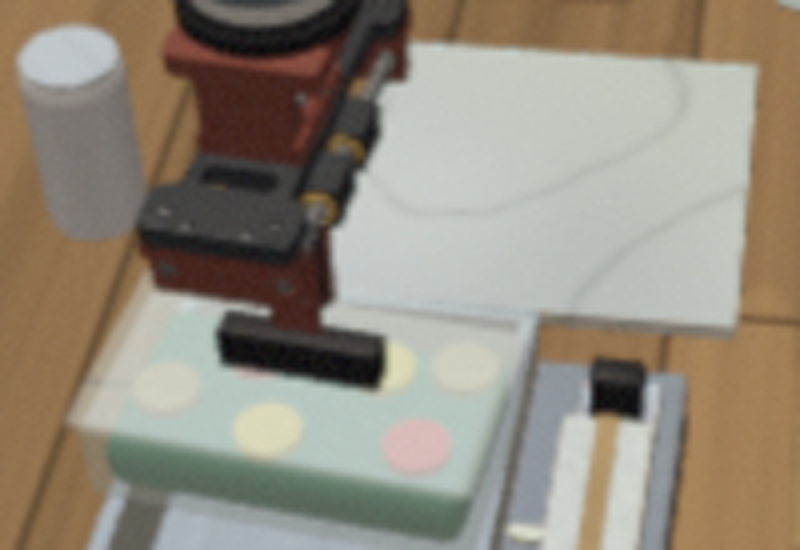

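Run:
```python
from h import *
o=get_obs()
Rm=R.from_rotvec(o["orientation"]).as_matrix()
for n in ["side","scene","wrist"]:
    d=im(n); p=proj(d,[o["ee_pos"],o["ee_pos"]-Rm[:,0]*19,o["ee_pos"]-Rm[:,0]*61]);print(n,p.round(1).tolist(), ((p-[180,130])*5).round() if n=="side" else "")
d=im("scene"); crop(d,230,150,380,270,5,"pics/c4.png")
print((proj(d,[o["ee_pos"],o["ee_pos"]-Rm[:,0]*19])-[230,150])*5)
```

```text
side [[241.5, 201.2], [240.8, 195.4], [239.2, 181.9]] [[307. 356.]
 [304. 327.]
 [296. 260.]]
scene [[308.8, 218.9], [309.0, 214.1], [309.4, 203.0]] 
wrist [[279.4, 236.4], [279.5, 247.5], [279.9, 281.8]] 
[[394.17152589 344.40849969]
 [395.00172368 320.26781849]]
```

View pics/c4.png

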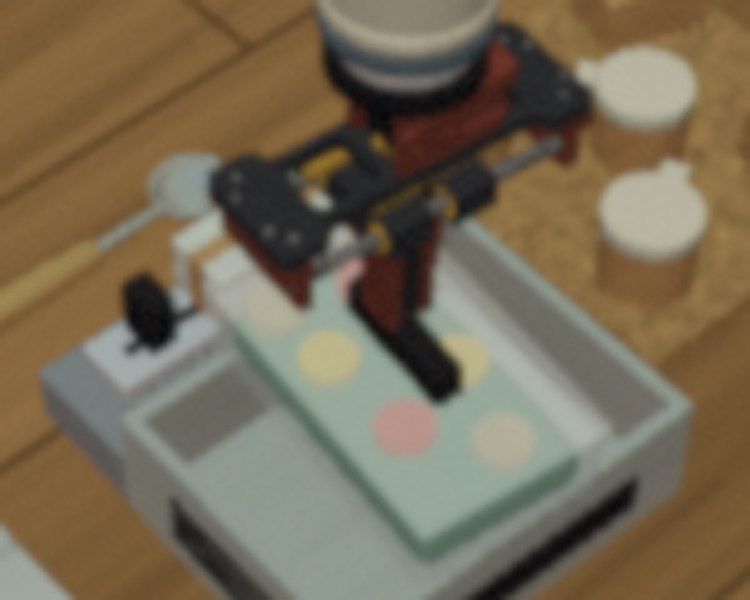

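Run:
```python
from fit0 import *
W=im("wrist")
print(tri(s1((222,64)),(W,np.array([290,178.]))),tri(s1((218,86)),(W,np.array([262,178.]))))
print(tri(s1((222,64)),(W,np.array([290,178.])),c1((455,270))))
for z in (131,140,150,155): print(z,ray(W,(262,178),z),ray(W,(290,178),z))
```

```text
[620.8 -12.7 148.6] [620.9   3.3 148.9]
[621.4  -7.4 156. ]
131 [619.58155678   5.40734817 131.        ] [617.5451127  -13.09588329 131.        ]
140 [621.1325987    4.74710761 140.        ] [619.18879382 -12.91439954 140.        ]
150 [622.85597862   4.01350699 150.        ] [621.01510618 -12.71275092 150.        ]
155 [623.71766858   3.64670668 155.        ] [621.92826236 -12.61192661 155.        ]
```

Run:
```python
from h import *
d=im("wrist"); crop(d,220,160,340,320,5,"pics/w3.png"); print(get_obs()["width"],get_obs()["ee_pos"])
```

```text
10.27046751872635 [579.01953881  -1.78645015 136.08205254]
```

View pics/w3.png

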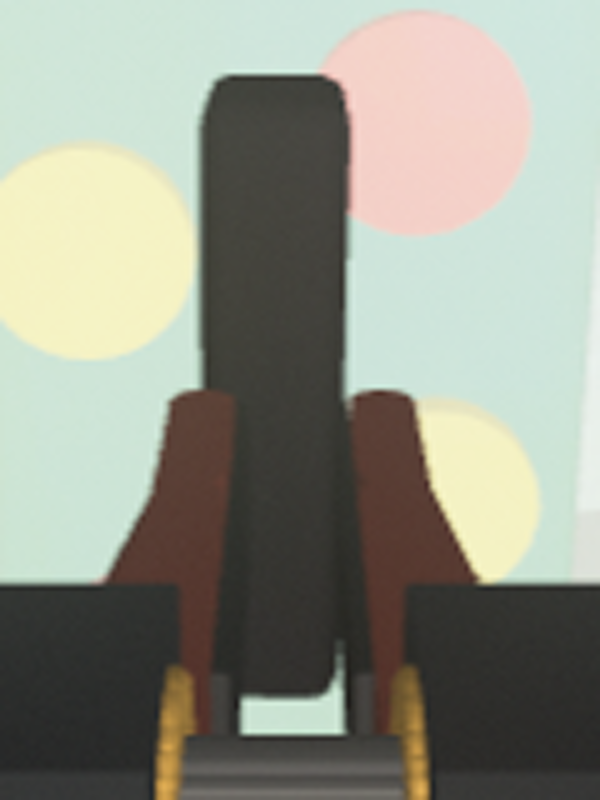

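Run:
```python
from fit0 import *
print(tri(s1((302,86)),c1((407,228))))
o=get_obs();p=o["ee_pos"]
# project bar box in all views, at z 131..155
c,s=np.cos(np.radians(-6.3)),np.sin(np.radians(-6.3))
for dn,d in(("side",S),("scene",C),("wrist",im("wrist"))):
    I=d["pixels"][:,:,::-1].copy(); sc=5
    x0,y0=(180,130) if dn=="side" else (230,150) if dn=="scene" else (220,160)
    I=cv2.resize(I[y0:y0+120,x0:x0+150],None,fx=sc,fy=sc)
    for z,col in((131,(0,255,0)),(155,(0,0,255))):
        q=np.array([[581+c*a-s*b,0+s*a+c*b,z] for a,b in((40,9),(40,-9),(-40,-9),(-40,9))])
        cv2.polylines(I,[((proj(d,q)-[x0,y0])*sc).astype(int)],True,col,1)
    u=((proj(d,p)[0]-[x0,y0])*sc).astype(int); cv2.circle(I,tuple(map(int,u)),4,(255,0,255),-1)
    cv2.imwrite(f"pics/ov_{dn}.png",I)
a=[cv2.imread(f"pics/ov_{n}.png") for n in("side","scene")]
cv2.imwrite("pics/ov.png",cv2.resize(np.hstack(a),(800,320)))
```

```text
[581.8   1.2 150.5]
```

View pics/ov_side.png

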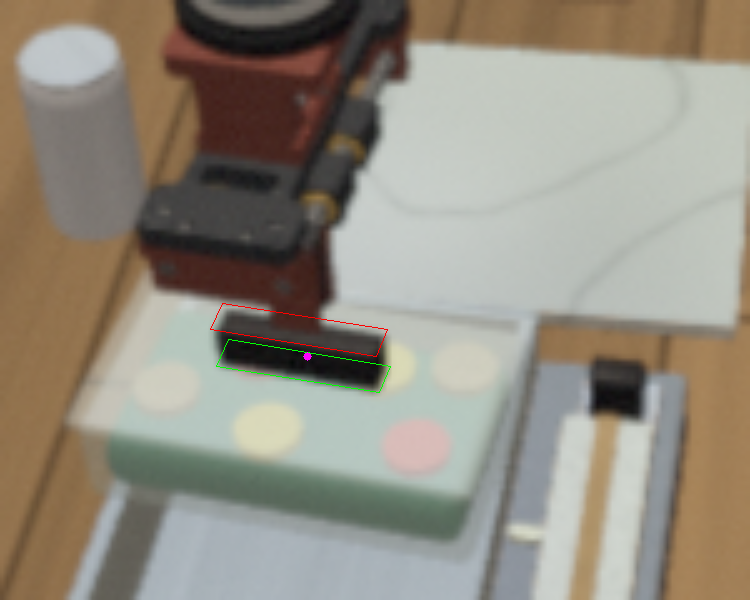

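View pics/ov_wrist.png

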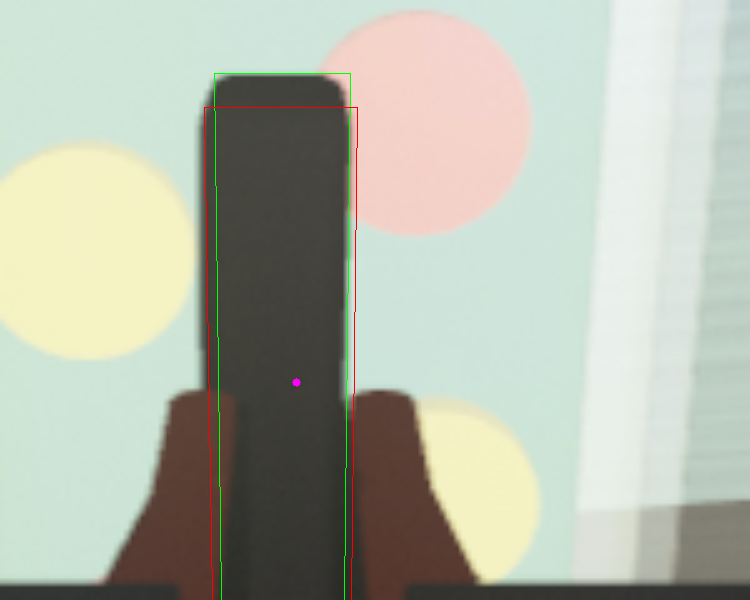

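```bash
python3 -m crank '[[[0,0,0],[0,0,0],6],[[0,0,0],[0,0,0],6],[[0,0,0],[0,0,0],6],[[0,0,0],[0,0,0],6]]'; python3 plan.py
python3 - <<'E'
from h import *
d=im("side"); crop(d,180,130,340,240,5,"pics/s5.png")
d=im("wrist"); crop(d,160,160,400,320,3,"pics/w5.png")
d=im("scene"); crop(d,230,150,380,270,5,"pics/c5.png")
E
```

```text
t: 5.05
ee_pos: [579.0, -1.8, 136.1]
orientation: [1.29, 1.155, -1.29]
ft_force: [-0.5, 0.6, 0.9]
width: 46.0
t 5.05 pos [579.   -1.8 136.1] jaw -96.34 w 46.0 F [-0.5  0.6  0.9] tilt [-1. -0.  0.] q [-0.02  0.43  1.78  0.    0.94  1.66]
```

View pics/s5.png

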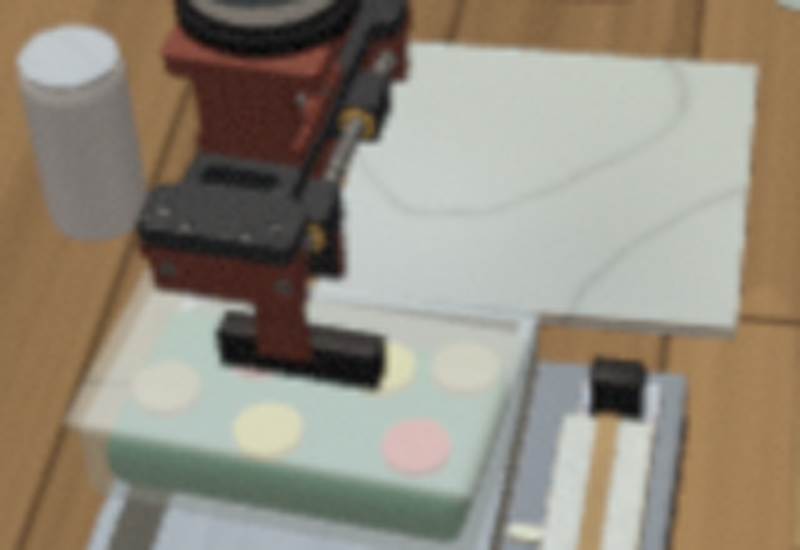

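View pics/c5.png

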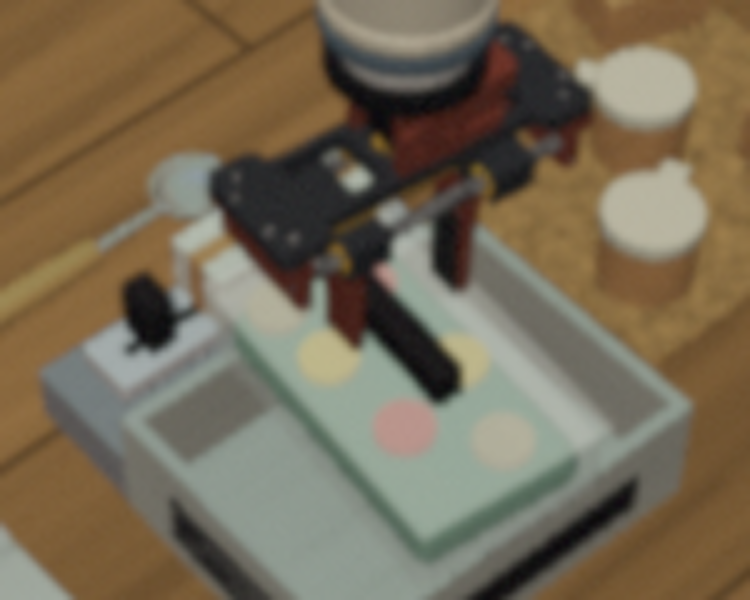

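View pics/w5.png

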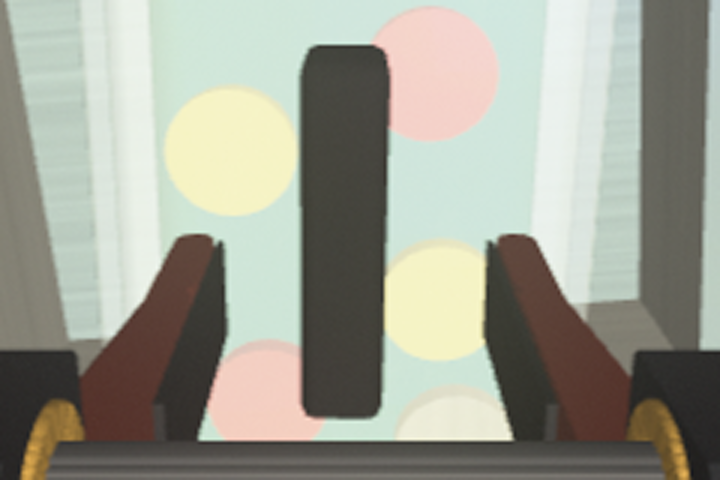

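Run:
```python
from fit0 import *
s5=lambda p:(S,np.array([180,130])+np.array(p)/5); c5=lambda p:(C,np.array([230,150])+np.array(p)/5)
print(tri(s5((257,352)),c5((467,289))))
o=get_obs();p=o["ee_pos"];Rm=R.from_rotvec(o["orientation"]).as_matrix()
W=im("wrist")
for a in (10,-10):
  for z in (-23,-36):
    P=p+Rm[:,1]*a+Rm[:,2]*z; print(a,z,P.round(0),((proj(S,P)[0]-[180,130])*5).round(),((proj(C,P)[0]-[230,150])*5).round(),((proj(W,P)[0]-[160,160])*3).round())
```

```text
[594.4  30.5 168.1]
10 -23 [592.  20. 136.] [272. 387.] [443. 336.] [256. 188.]
10 -36 [593.  33. 136.] [263. 407.] [463. 325.] [198. 188.]
-10 -23 [572.  22. 136.] [313. 394.] [419. 312.] [259. 270.]
-10 -36 [573.  35. 136.] [305. 414.] [439. 300.] [202. 270.]
```

Run:
```python
from fit0 import *
o=get_obs();p=o["ee_pos"];Rm=R.from_rotvec(o["orientation"]).as_matrix()
W=im("wrist");V=W["view"]; print(V[:3,:3]@p+V[:3,3])
for b in (0,20,30,40):
  for z in(23,-23):
    P=p-Rm[:,0]*b+Rm[:,2]*z; print(b,z,((proj(W,P)[0]-[160,160])*3).round(), ((proj(S,P)[0]-[180,130])*5).round())
# calibrate: gripper in initial side view?
```

```text
[  0.93856083  19.21837058 205.95842333]
0 23 [459. 229.] [321. 323.]
0 -23 [257. 229.] [293. 391.]
20 23 [470. 265.] [318. 292.]
20 -23 [247. 264.] [289. 360.]
30 23 [476. 285.] [316. 276.]
30 -23 [241. 285.] [287. 344.]
40 23 [483. 308.] [315. 261.]
40 -23 [235. 308.] [285. 328.]
```

```bash
python3 -m crank '[[[1,0,0],[0,0,0],6],[[1,0,0],[0,0,0],6],[[0,0,0],[0,0,0],6]]'
python3 - <<'E'
from h import *
d=im("side"); crop(d,180,130,340,240,5,"pics/s6.png")
d=im("wrist"); crop(d,160,160,400,320,3,"pics/w6.png")
E
```

```text
t: 5.88
ee_pos: [578.0, -1.7, 114.7]
orientation: [1.289, 1.157, -1.292]
ft_force: [0.5, 0.3, -0.9]
width: 59.9
```

View pics/s6.png

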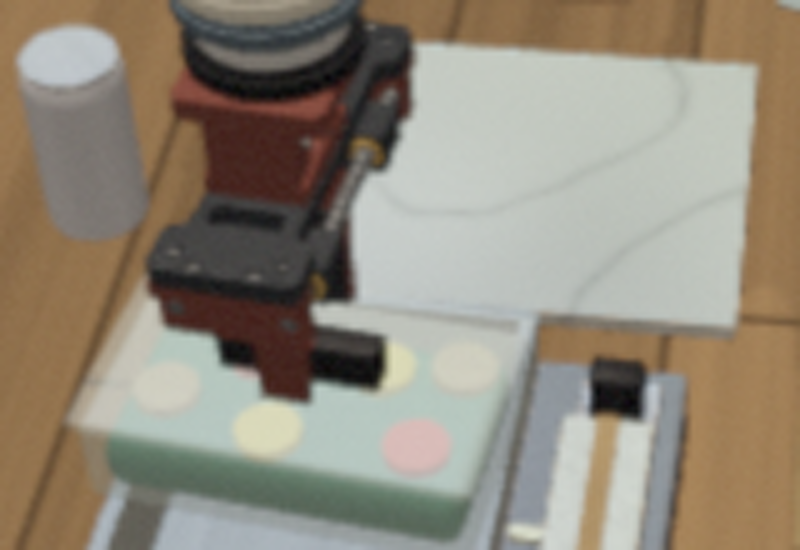

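View pics/w6.png

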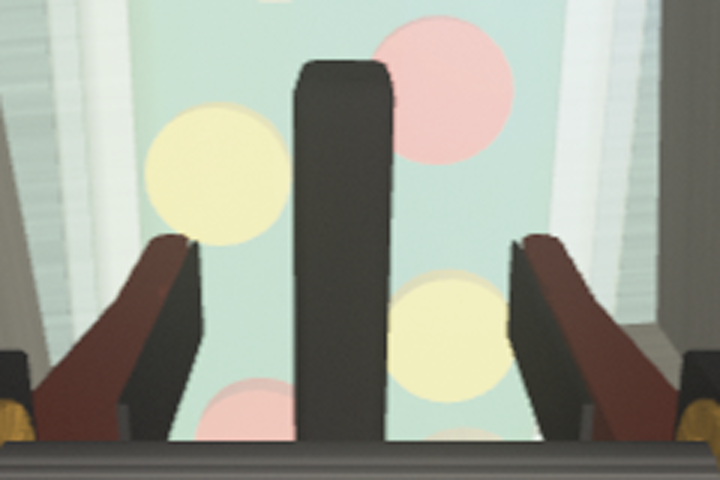

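```bash
python3 -m crank '[[[0.7,0,-0.1],[0,0,0],5],[[0,0,0],[0,0,0],0.5],[[0,0,0],[0,0,0],0.5],[[0,0,0],[0,0,0],0.5],[[0,0,0],[0,0,0],0.5]]';python3 -m crank '[[[0,0,0],[0,0,0],0.5],[[0,0,0],[0,0,0],0.5],[[0,0,0],[0,0,0],0.5]]'
```

```text
t: 6.6
ee_pos: [579.3, -0.6, 109.3]
orientation: [1.291, 1.155, -1.29]
ft_force: [0.0, 2.8, 0.1]
width: 17.3
t: 6.98
ee_pos: [579.3, -0.6, 109.3]
orientation: [1.291, 1.155, -1.29]
ft_force: [-0.5, 3.2, 2.6]
width: 17.9
```

```bash
python3 -m crank '[[[-1,0,0],[0,0,0],0.5],[[-1.5,0,0],[0,0,0],0.5],[[-1,0,0],[-6.3,0,0],0.5]]'; python3 plan.py 496 -346 150 -90;python3 - <<'E'
from h import *
d=im("side"); crop(d,160,90,340,240,4,"pics/s7.png")
E
```

```text
t: 7.35
ee_pos: [579.4, -1.0, 145.4]
orientation: [1.208, 1.209, -1.208]
ft_force: [0.9, -0.5, -3.6]
width: 17.7
t 7.35 pos [579.4  -1.  145.4] jaw -89.90 w 17.7 F [ 0.9 -0.5 -3.6] tilt [-1.     0.001  0.   ] q [-0.02  0.42  1.77 -0.    0.96  1.55]
rx 0.1 final-frame cm: [-0.46 -8.34 34.5 ]
```

View pics/s7.png

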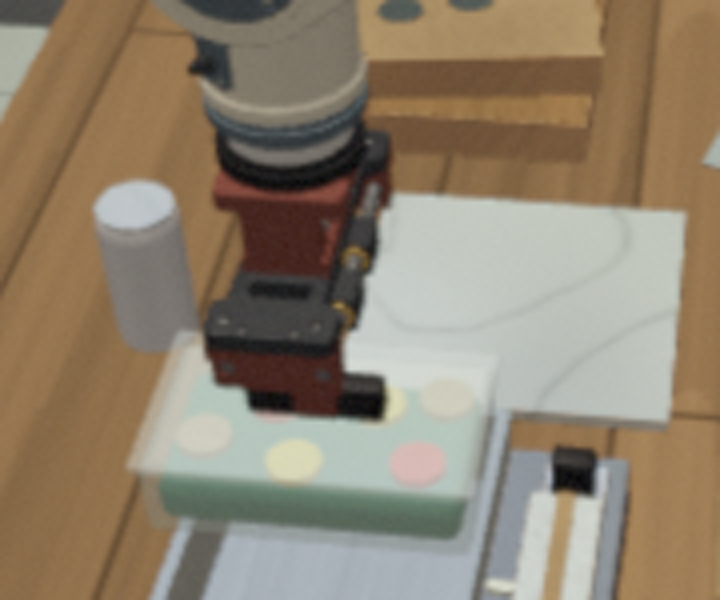

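```bash
python3 -m crank '[[[0,-0.7,3],[0,0,0],0.5],[[0,-1,4],[0,0,0],0.5],[[0,-1,4],[0,0,0],0.5],[[0,-1,4],[0,0,0],0.5],[[0,-1,4],[0,0,0],0.5]]'&& python3 -m crank '[[[0,-1,4],[0,0,0],0.5],[[0,-1,4],[0,0,0],0.5],[[0,-1,4],[0,0,0],0.5],[[0,-0.7,3.5],[0,0,0],0.5],[[0,0,0],[0,0,0],0.5]]';python3 plan.py 496 -346 48 -90
```

```text
t: 8.02
ee_pos: [531.6, -192.2, 144.6]
orientation: [1.211, 1.208, -1.211]
ft_force: [0.3, 0.1, -3.5]
width: 17.6
t: 8.65
ee_pos: [494.3, -348.2, 144.5]
orientation: [1.213, 1.206, -1.213]
ft_force: [0.2, 0.1, -4.0]
width: 18.0
t 8.65 pos [ 494.3 -348.2  144.5] jaw -90.30 w 18.0 F [ 0.2  0.1 -4. ] tilt [-1.     0.001  0.001] q [-0.63  0.45  1.71 -0.    0.98  0.94]
rx -0.3 final-frame cm: [ 9.65  0.17 -0.22]
```

```bash
python3 -m crank '[[[3,0.2,-0.2],[0,0,0],0.5],[[3,0,0],[0,0,0],0.5],[[2,0,0],[0,0,0],0.5],[[1,0,0],[0,0,0],0.5],[[0,0,0],[0,0,0],0.5]]';python3 plan.py;python3 - <<'E'
from h import *
d=im("side"); crop(d,200,60,380,210,4,"pics/s8.png")
d=im("scene"); crop(d,110,200,290,350,4,"pics/c8.png")
E
```

```text
t: 9.28
ee_pos: [496.9, -343.4, 53.8]
orientation: [1.21, 1.21, -1.21]
ft_force: [0.2, 1.0, -3.6]
width: 17.6
t 9.28 pos [ 496.9 -343.4   53.8] jaw -90.03 w 17.6 F [ 0.2  1.  -3.6] tilt [-1.    -0.001 -0.   ] q [-0.62  0.58  1.76  0.    0.81  0.95]
```

View pics/s8.png

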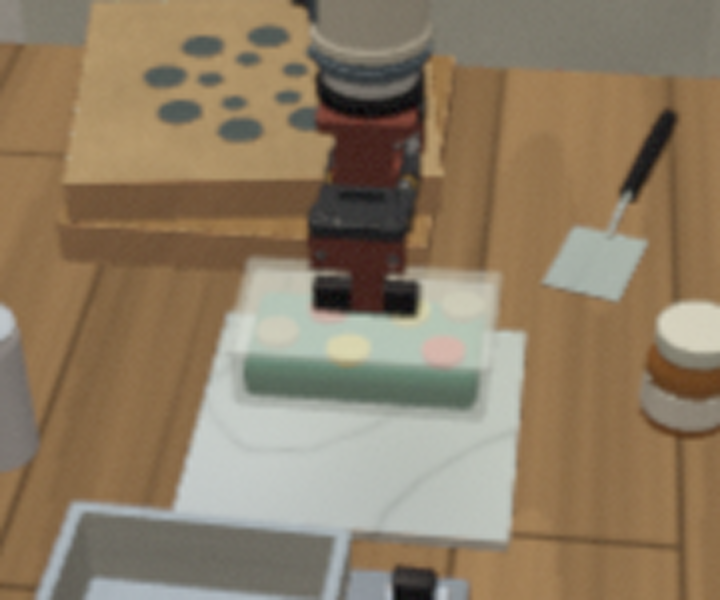

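View pics/c8.png

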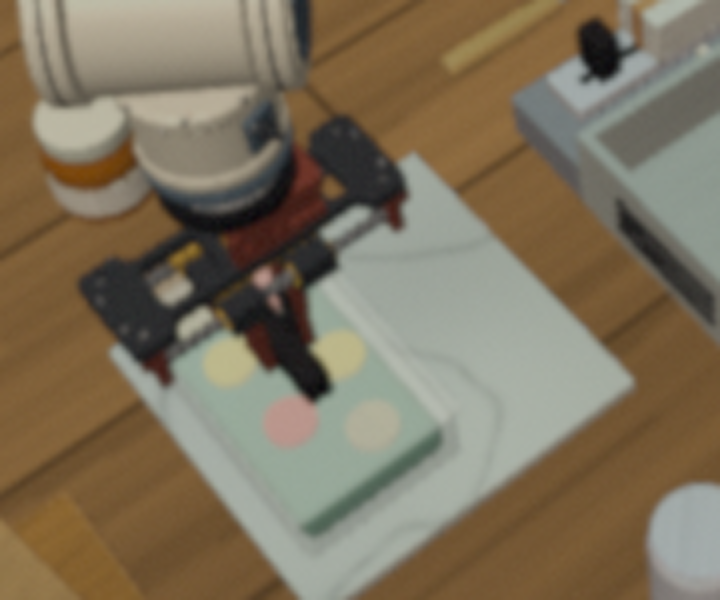

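```bash
python3 -m crank '[[[0.5,0,0],[0,0,0],0.5],[[0.25,0,0],[0,0,0],0.5],[[0,0,0],[0,0,0],0.5]]'; python3 -m crank '[[[0,0,0],[0,0,0],5],[[0,0,0],[0,0,0],5],[[0,0,0],[0,0,0],5]]'; python3 plan.py
```

```text
t: 9.75
ee_pos: [496.8, -343.7, 46.5]
orientation: [1.21, 1.209, -1.21]
ft_force: [0.1, 0.1, -3.2]
width: 17.8
t: 10.12
ee_pos: [497.2, -343.9, 46.9]
orientation: [1.21, 1.208, -1.209]
ft_force: [0.6, -0.5, 0.1]
width: 44.5
t 10.12 pos [ 497.2 -343.9   46.9] jaw -90.03 w 44.5 F [ 0.6 -0.5  0.1] tilt [-1.     0.001  0.   ] q [-0.62  0.59  1.76  0.    0.79  0.95]
```

```bash
python3 -m crank '[[[-5,0,0],[0,0,0],5],[[-6,0,0],[0,0,0],5],[[-2,0,0],[0,0,0],8.7],[[0,0,0],[-10,0,0],8.7],[[0,0,0],[-10,0,0],8.7]]'; python3 -m crank '[[[0,0,0],[-10,0,0],8.7],[[0,0,0],[-10,0,0],8.7],[[0,0,0],[-10,0,0],8.7],[[0,0,0],[-10,0,0],8.7],[[0,0,0],[-10,0,0],8.7]]' ;python3 -m crank '[[[0,0,0],[-10,0,0],8.7],[[0,0,0],[-8.5,0,0],8.7]]'; python3 plan.py 437 41 160 -1.5;python3 - <<'E'
from h import *
d=im("wrist"); cv2.imwrite("pics/w9.png",d["pixels"][:,:,::-1])
o=get_obs();p=o["ee_pos"];Rm=R.from_rotvec(o["orientation"]).as_matrix();w=o["width"]/2;print(w)
for b in (0,20,25,30,35):
    print(b,[proj(d,p-Rm[:,0]*b+Rm[:,2]*s*w+Rm[:,1]*a)[0].round(0).tolist() for s in(1,-1) for a in(10,-10)])
S=im("side"); crop(S,200,60,380,210,4,"pics/s9.png")
E
```

```text
t: 10.75
ee_pos: [497.1, -343.9, 177.4]
orientation: [0.944, 1.355, -0.944]
ft_force: [0.5, 0.2, -0.4]
width: 76.4
t: 11.38
ee_pos: [496.9, -343.7, 176.7]
orientation: [0.27, 1.554, -0.27]
ft_force: [-0.1, 0.3, -0.1]
width: 86.8
t: 11.62
ee_pos: [496.9, -343.7, 176.7]
orientation: [0.017, 1.571, -0.017]
ft_force: [0.6, 1.1, -0.1]
width: 86.9
t 11.62 pos [ 496.9 -343.7  176.7] jaw -1.24 w 86.9 F [ 0.6  1.1 -0.1] tilt [-1. -0.  0.] q [-0.62  0.41  1.69 -0.    1.04 -0.6 ]
rx 0.3 final-frame cm: [ 1.67 38.3  -7.  ]
43.56655800840129
0 [[342.0, 224.0], [341.0, 251.0], [213.0, 225.0], [215.0, 252.0]]
20 [[349.0, 235.0], [347.0, 264.0], [207.0, 235.0], [209.0, 265.0]]
25 [[351.0, 238.0], [349.0, 268.0], [205.0, 238.0], [207.0, 269.0]]
30 [[353.0, 241.0], [351.0, 272.0], [203.0, 241.0], [205.0, 272.0]]
35 [[355.0, 244.0], [353.0, 276.0], [201.0, 245.0], [203.0, 277.0]]
```

View pics/w9.png

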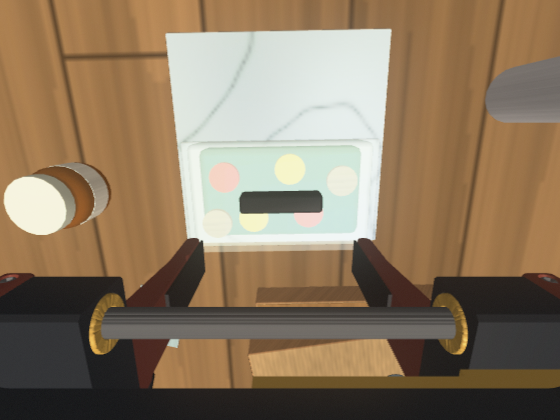

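View pics/s9.png

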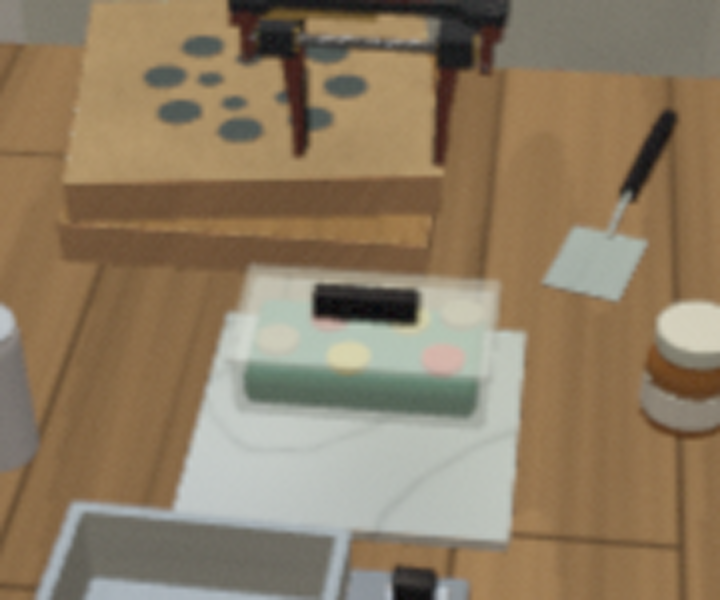

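```bash
python3 -m crank '[[[0,5.5,-1],[0,0,0],8.7],[[0,5.5,-1],[0,0,0],8.7],[[0,5.5,-1],[0,0,0],8.7],[[0,5.5,-1],[0,0,0],8.7],[[0,5.5,-1],[0,0,0],8.7]]'; python3 -m crank '[[[0.5,5.5,-1],[0,0,0],8.7],[[1,5.3,-1],[0,0,0],8.7],[[0,0,0],[0,0,0],8.7]]'; python3 plan.py 437 41 110 -1.5;python3 - <<'E'
from h import *
d=im("wrist"); cv2.imwrite("pics/w10.png",d["pixels"][:,:,::-1])
for q in [(457,-17),(414,-20),(418,100),(460,102)]: print(proj(d,[*q,94])[0])
E
```

```text
t: 12.35
ee_pos: [454.0, -65.9, 176.9]
orientation: [0.024, 1.57, -0.024]
ft_force: [0.2, -0.0, 0.2]
width: 86.9
t: 12.72
ee_pos: [436.0, 43.8, 161.3]
orientation: [0.02, 1.572, -0.019]
ft_force: [0.5, -0.3, -0.3]
width: 87.3
t 12.72 pos [436.   43.8 161.3] jaw -1.43 w 87.3 F [ 0.5 -0.3 -0.3] tilt [-1.     0.    -0.001] q [0.07 0.2  2.05 0.   0.89 0.1 ]
rx 0.1 final-frame cm: [ 5.13 -0.28  0.1 ]
[301.48457681 271.08945188]
[256.64776043 274.87127188]
[255.20957603 147.54892885]
[304.64400181 143.93621337]
```

View pics/w10.png

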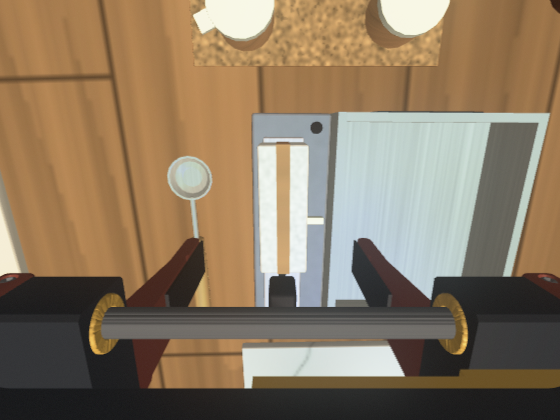

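```bash
python3 -m crank '[[[2,-0.1,0.2],[0,0,0],5.4],[[2,-0.1,0],[0,0,0],5.4],[[1,0,0],[0,0,0],5.4],[[0,0,0],[0,0,0],5.4],[[0,0,0],[0,0,0],5.4]]'; python3 plan.py 438 41 38 -1.5;python3 - <<'E'
from h import *
d=im("wrist"); cv2.imwrite("pics/w11.png",d["pixels"][:,:,::-1])
E
```

```text
t: 13.4
ee_pos: [439.7, 38.6, 112.1]
orientation: [0.022, 1.57, -0.022]
ft_force: [0.0, 0.1, -0.4]
width: 54.2
t 13.40 pos [439.7  38.6 112.1] jaw -1.60 w 54.2 F [ 0.   0.1 -0.4] tilt [-1.     0.     0.001] q [ 0.06  0.28  2.08 -0.    0.77  0.09]
rx -0.1 final-frame cm: [ 7.41  0.23 -0.18]
```

View pics/w11.png

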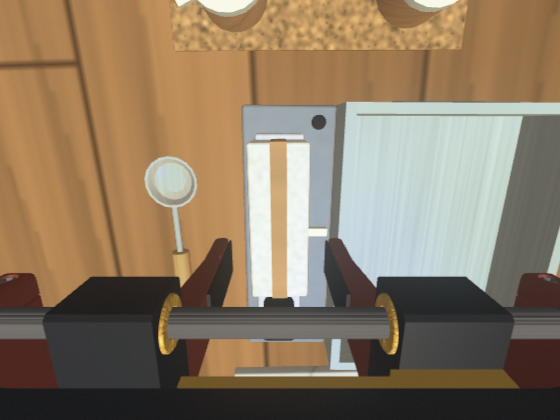

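```bash
python3 -m crank '[[[2.5,0.2,0],[0,0,0],5.4],[[2.5,0,0],[0,0,0],5.4],[[1.5,0,0],[0,0,0],5.4],[[0.7,0,0],[0,0,0],5.4]]'; python3 plan.py; python3 -m crank '[[[0,0,0],[0,0,0],3.5],[[0,0,0],[0,0,0],3.5],[[0,0,0],[0,0,0],3.5]]'; python3 plan.py
```

```text
t: 13.95
ee_pos: [439.2, 41.0, 39.2]
orientation: [0.021, 1.571, -0.021]
ft_force: [1.1, 0.2, 0.2]
width: 54.1
t 13.95 pos [439.2  41.   39.2] jaw -1.54 w 54.1 F [1.1 0.2 0.2] tilt [-1. -0. -0.] q [0.07 0.43 2.12 0.   0.59 0.09]
t: 14.32
ee_pos: [439.5, 41.0, 40.1]
orientation: [0.021, 1.57, -0.021]
ft_force: [-1.0, -1.2, -0.6]
width: 43.9
t 14.32 pos [439.5  41.   40.1] jaw -1.54 w 43.9 F [-1.  -1.2 -0.6] tilt [-1.     0.     0.001] q [0.07 0.43 2.12 0.   0.59 0.09]
```

```bash
python3 -m crank '[[[-2,0,0],[0,0,0],3.5],[[-4,0,0],[0,0,0],3.5],[[-4,0,0],[5,0,0],3.5],[[0,0,0],[10,0,0],3.5],[[0,0,0],[10,0,0],3.5]]'; python3 -m crank '[[[0,0,0],[10,0,0],3.5],[[0,0,0],[10,0,0],3.5],[[0,0,0],[10,0,0],3.5],[[0,0,0],[10,0,0],3.5],[[0,0,0],[10,0,0],3.5]]'; python3 -m crank '[[[0,0,0],[10,0,0],3.5],[[0,0,0],[3.5,0,0],3.5]]'; python3 plan.py 498 -225 140 -90
```

```text
t: 14.95
ee_pos: [439.6, 41.0, 140.6]
orientation: [0.368, 1.537, -0.367]
ft_force: [-0.2, 0.0, -1.0]
width: 43.9
t: 15.58
ee_pos: [439.1, 41.0, 139.9]
orientation: [1.039, 1.309, -1.038]
ft_force: [0.1, 0.1, -1.2]
width: 43.8
t: 15.82
ee_pos: [439.1, 41.0, 139.9]
orientation: [1.212, 1.207, -1.212]
ft_force: [-0.4, 1.3, -1.7]
width: 44.0
t 15.82 pos [439.1  41.  139.9] jaw -90.22 w 44.0 F [-0.4  1.3 -1.7] tilt [-1.  0. -0.] q [ 0.07  0.23  2.07 -0.    0.84  1.64]
rx -0.2 final-frame cm: [-1.00e-02  5.89e+00  2.66e+01]
```

```bash
python3 -m crank '[[[0,0.8,4],[0,0,0],3.5],[[0,1.2,5],[0,0,0],3.5],[[0,1.2,5],[0,0,0],3.5],[[0,1.2,5],[0,0,0],3.5],[[0,1.2,5],[0,0,0],3.5]]'; python3 -m crank '[[[2,0.5,2.6],[0,0,0],3.5],[[4,0,0],[0,0,0],3.5],[[3,0,0],[0,0,0],3.5],[[2,0,0],[0,0,0],3.5],[[1,0,0],[0,0,0],3.5]]'; python3 plan.py 498 -225 -2 -90;python3 - <<'E'
from h import *
S=im("side"); crop(S,200,60,380,210,4,"pics/s12.png")
E
```

```text
t: 16.45
ee_pos: [495.2, -200.8, 139.9]
orientation: [1.21, 1.208, -1.209]
ft_force: [0.7, 0.4, -0.9]
width: 43.8
t: 17.08
ee_pos: [499.4, -224.8, 18.7]
orientation: [1.21, 1.21, -1.21]
ft_force: [-0.6, 0.3, -1.4]
width: 43.8
t 17.07 pos [ 499.4 -224.8   18.7] jaw -90.04 w 43.8 F [-0.6  0.3 -1.4] tilt [-1.    -0.001 -0.001] q [-0.44  0.57  1.89  0.    0.68  1.13]
rx -0.0 final-frame cm: [ 2.07 -0.14  0.02]
```

View pics/s12.png

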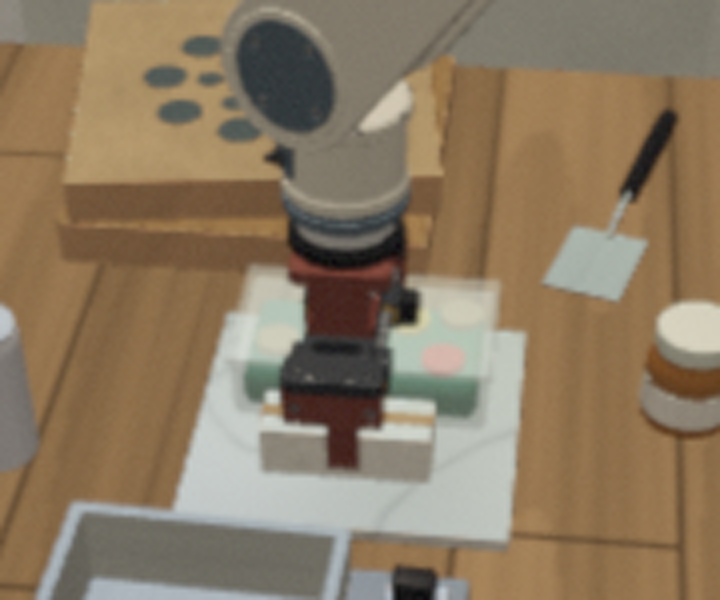

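```bash
python3 -m crank '[[[1,0,0],[0,0,0],3.5],[[0.7,0,0],[0,0,0],3.5],[[0,0,0],[0,0,0],3.5]]';  python3 -m crank '[[[0.3,0,0],[0,0,0],3.5],[[0,0,0],[0,0,0],3.5]]'
```

```text
t: 17.5
ee_pos: [499.9, -225.0, 2.4]
orientation: [1.21, 1.209, -1.21]
ft_force: [-0.2, 0.6, -1.3]
width: 43.8
t: 17.75
ee_pos: [500.1, -225.1, -0.4]
orientation: [1.21, 1.209, -1.21]
ft_force: [-0.6, -1.0, -0.9]
width: 43.8
```

Release and go up; prepare jaw along x for cartons.

```bash
python3 -m crank '[[[0.15,0,0],[0,0,0],3.5],[[0,0,0],[0,0,0],5.4],[[0,0,0],[0,0,0],5.4],[[0,0,0],[0,0,0],5.4]]';  python3 -m crank '[[[-3,0,0],[0,0,0],5.4],[[-6,0,0],[0,0,0],5.4],[[-6,0,0],[0,0,0],6]]'; python3 plan.py
python3 - <<'E'
from fit0 import *
crop(S,200,60,380,210,4,"pics/s13.png"); crop(C,110,200,290,350,4,"pics/c13.png"); crop(S,190,280,340,420,4,"pics/s14.png"); 
d=im("wrist"); cv2.imwrite("pics/w13.png",d["pixels"][:,:,::-1])
E
```

```text
t: 18.25
ee_pos: [500.2, -225.1, -1.8]
orientation: [1.21, 1.209, -1.21]
ft_force: [0.4, -0.3, 0.0]
width: 54.2
t: 18.62
ee_pos: [499.6, -224.9, 149.4]
orientation: [1.21, 1.21, -1.21]
ft_force: [0.8, -0.2, -0.1]
width: 59.3
t 18.62 pos [ 499.6 -224.9  149.4] jaw -90.04 w 59.3 F [ 0.8 -0.2 -0.1] tilt [-1.    -0.001 -0.   ] q [-0.44  0.37  1.83  0.    0.94  1.13]
```

View pics/s13.png

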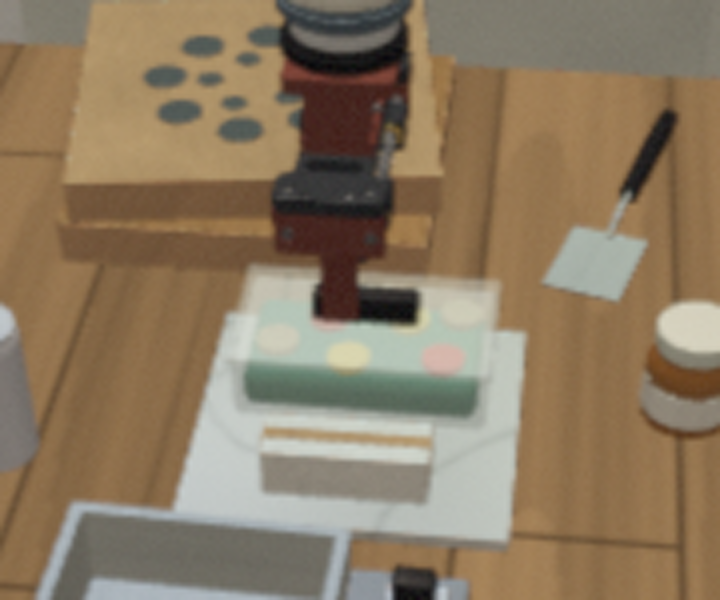

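View pics/s14.png

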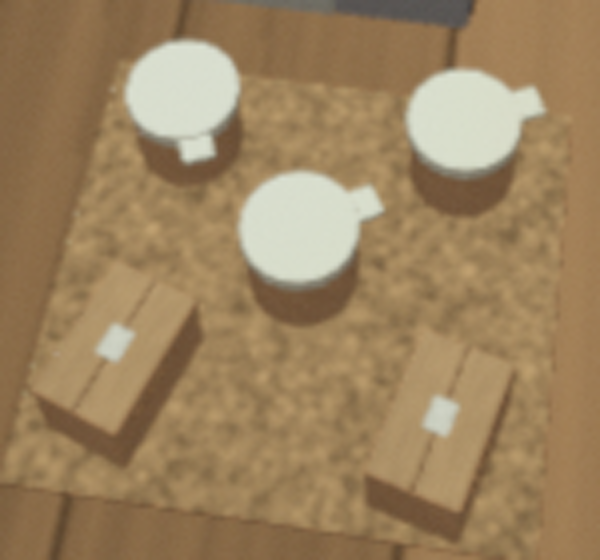

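```bash
python3 -m crank '[[[0,0.5,-5],[0,0,0],7],[[0,0.5,-5.5],[0,0,0],7],[[0,0.5,-5.5],[0,0,0],7],[[0,0.5,-5.5],[0,0,0],7],[[0,0.5,-5.5],[0,0,0],7]]'; python3 -m crank '[[[0,0.5,-5.5],[0,0,0],7],[[0,0.5,-5.5],[0,0,0],7],[[0,0.5,-5.5],[0,0,0],7],[[0,0.5,-5.5],[0,0,0],7],[[0,0.5,-5.5],[0,0,0],7]]'; python3 -m crank '[[[0,0.6,-3.3],[-9.5,0,0],7],[[0,0,0],[-10,0,0],7],[[0,0,0],[-10,0,0],7],[[0,0,0],[-10,0,0],7],[[0,0,0],[-10,0,0],7]]'; python3 -m crank '[[[0,0,0],[-10,0,0],7],[[0,0,0],[-9,0,0],7]]';  python3 plan.py 562 358 100 -21.5
python3 - <<'E'
from h import *
d=im("wrist"); cv2.imwrite("pics/w14.png",d["pixels"][:,:,::-1])
for q in [(569,317),(526,332),(554,401),(595,384)]: print(proj(d,[*q,48])[0])
E
```

```text
t: 19.4
ee_pos: [524.0, 46.6, 146.4]
orientation: [1.208, 1.211, -1.212]
ft_force: [1.3, -0.4, 0.2]
width: 70.0
t: 20.02
ee_pos: [549.3, 321.2, 145.9]
orientation: [1.207, 1.21, -1.212]
ft_force: [0.9, 0.3, -0.0]
width: 69.7
t: 20.65
ee_pos: [555.3, 352.2, 145.6]
orientation: [0.547, 1.502, -0.551]
ft_force: [-0.3, 0.7, 0.5]
width: 70.0
t: 20.9
ee_pos: [555.3, 352.2, 145.7]
orientation: [0.289, 1.554, -0.293]
ft_force: [-0.2, 0.3, -0.4]
width: 69.9
t 20.90 pos [555.3 352.2 145.7] jaw -21.23 w 69.9 F [-0.2  0.3 -0.4] tilt [-1.    -0.003 -0.002] q [0.55 0.52 1.58 0.   1.04 0.92]
rx 0.3 final-frame cm: [4.57 0.78 0.41]
[303.45758904 227.98885218]
[258.99815065 229.37495016]
[258.87931579 156.0580444 ]
[305.26174388 157.1685303 ]
```

View pics/w14.png

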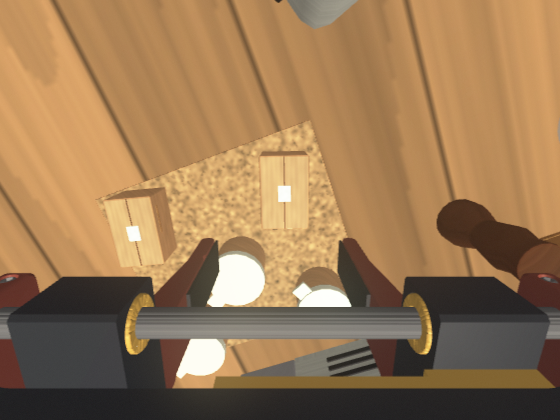

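```bash
python3 plan.py 564.5 357.5 -10 -21.5; python3 -m crank '[[[4,0.7,0.7],[0,0,0],7],[[4,0,0],[0,0,0],7],[[4,0,0],[0,0,0],7],[[2.5,0,0],[0,0,0],7],[[1,0,0],[0,0,0],7]]'; python3 plan.py; python3 -m crank '[[[0,0,0],[0,0,0],4],[[0,0,0],[0,0,0],4],[[0,0,0],[0,0,0],4],[[0,0,0],[0,0,0],4]]'
```

```text
t 20.95 pos [555.3 352.2 145.7] jaw -20.89 w 70.3 F [-0.   0.3 -0.5] tilt [-1.    -0.003 -0.002] q [0.55 0.52 1.58 0.   1.04 0.91]
rx 0.6 final-frame cm: [15.57  0.83  0.67]
t: 21.58
ee_pos: [563.5, 355.6, -10.2]
orientation: [0.294, 1.554, -0.299]
ft_force: [0.0, 0.7, -0.5]
width: 70.0
t 21.57 pos [563.5 355.6 -10.2] jaw -21.64 w 70.0 F [ 0.   0.7 -0.5] tilt [-1.    -0.004 -0.003] q [0.55 0.74 1.62 0.   0.79 0.92]
t: 22.08
ee_pos: [566.1, 357.3, -5.7]
orientation: [0.296, 1.549, -0.294]
ft_force: [-1.0, 0.2, 3.1]
width: 48.0
```

```bash
python3 -m crank '[[[-2,0,0],[0,0,0],4],[[-5,0,0],[0,0,0],4],[[-5,0,0],[-10,0,0],4],[[0,0,0],[-10.2,0,0],4]]'; python3 plan.py 620.8 61.9 115 -1.4
```

```text
t: 22.58
ee_pos: [568.5, 358.7, 119.6]
orientation: [0.018, 1.563, -0.01]
ft_force: [0.6, 0.4, -1.2]
width: 47.8
t 22.57 pos [568.5 358.7 119.6] jaw -1.01 w 47.8 F [ 0.6  0.4 -1.2] tilt [-1.     0.005  0.008] q [ 0.55  0.57  1.57 -0.    0.99  0.56]
rx 0.4 final-frame cm: [  0.46 -29.54   5.95]
```

```bash
python3 -m crank '[[[0,-5,1],[0,0,0],4],[[0,-5,1],[0,0,0],4],[[0,-5,1],[0,0,0],4],[[0,-5,1],[0,0,0],4],[[0,-5,1],[0,0,0],4]]'; python3 -m crank '[[[0,-4.5,1],[0.4,0,0],4],[[4,0,0],[0,0,0],4],[[2,0,0],[0,0,0],4],[[0,0,0],[0,0,0],4]]'; python3 plan.py 620.8 61.9 5 -1.4;  python3 - <<'E'
from h import *
d=im("wrist"); cv2.imwrite("pics/w15.png",d["pixels"][:,:,::-1])
S=im("side"); crop(S,180,140,340,270,5,"pics/s15.png")
E
```

```text
t: 23.2
ee_pos: [610.0, 104.1, 114.6]
orientation: [0.018, 1.569, -0.018]
ft_force: [0.7, -0.3, -1.0]
width: 47.3
t: 23.7
ee_pos: [617.2, 60.8, 52.1]
orientation: [0.023, 1.574, -0.024]
ft_force: [0.5, 0.5, -1.0]
width: 47.4
t 23.70 pos [617.2  60.8  52.1] jaw -1.70 w 47.4 F [ 0.5  0.5 -1. ] tilt [-1.    -0.    -0.003] q [0.08 0.6  1.72 0.   0.83 0.11]
rx -0.3 final-frame cm: [4.71 0.11 0.36]
```

View pics/w15.png

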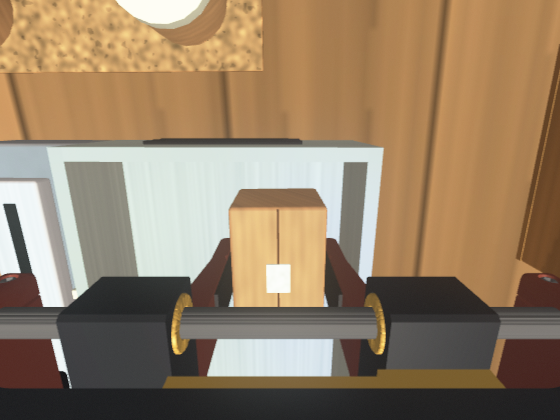

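View pics/s15.png

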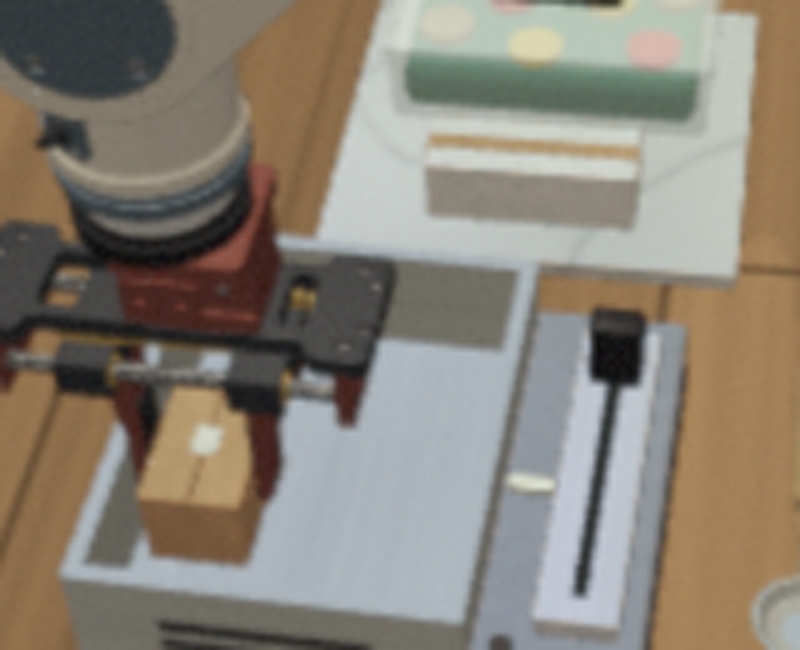

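```bash
python3 -m crank '[[[2.5,0,0],[0,0,0],4],[[1.5,0,0],[0,0,0],4],[[0.5,0,0],[0,0,0],4],[[0,0,0],[0,0,0],4]]'; python3 -m crank '[[[0.2,0,0],[0,0,0],4],[[0,0,0],[0,0,0],4]]'
```

```text
t: 24.3
ee_pos: [618.7, 60.7, 8.2]
orientation: [0.023, 1.571, -0.024]
ft_force: [-0.4, 0.5, -1.3]
width: 48.1
t: 24.55
ee_pos: [618.9, 60.5, 6.5]
orientation: [0.024, 1.57, -0.024]
ft_force: [-0.3, 0.6, -1.9]
width: 47.7
```

```bash
python3 -m crank '[[[0.2,0,0],[0,0,0],4],[[0,0,0],[0,0,0],4]]'; python3 -m crank '[[[0.2,0,0],[0,0,0],4],[[0,0,0],[0,0,0],4]]'
```

```text
t: 24.8
ee_pos: [618.5, 60.5, 4.0]
orientation: [0.024, 1.571, -0.024]
ft_force: [-1.1, -0.9, -1.2]
width: 48.0
t: 25.05
ee_pos: [618.7, 60.5, 3.2]
orientation: [0.024, 1.57, -0.024]
ft_force: [-4.6, -0.3, 9.1]
width: 47.9
```

```bash
python3 -m crank '[[[-0.1,0,0],[0,0,0],5.5],[[0,0,0],[0,0,0],5.5],[[0,0,0],[0,0,0],5.5],[[-3,0,0],[0,0,0],5.5],[[-6,0,0],[0,0,0],5.5]]';python3 -m crank '[[[-5,0,0],[7,0,0],7],[[0,0,0],[6.9,0,0],7]]'; python3 plan.py 403 375 145 -15.5
```

```text
t: 25.68
ee_pos: [616.4, 60.3, 91.4]
orientation: [0.023, 1.577, -0.024]
ft_force: [1.1, 0.6, 0.1]
width: 54.9
t: 25.92
ee_pos: [621.7, 60.8, 147.8]
orientation: [0.219, 1.552, -0.216]
ft_force: [0.2, 0.3, -0.8]
width: 69.0
t 25.93 pos [621.7  60.8 147.8] jaw -15.86 w 69.0 F [ 0.2  0.3 -0.8] tilt [-1.     0.003  0.008] q [0.08 0.47 1.67 0.   0.99 0.36]
rx -0.4 final-frame cm: [  0.28  24.44 -29.47]
```

```bash
python3 -m crank '[[[0,3.6,-4.3],[0,0,0],7],[[0,3.6,-4.3],[0,0,0],7],[[0,3.6,-4.3],[0,0,0],7],[[0,3.6,-4.3],[0,0,0],7],[[0,3.6,-4.3],[0,0,0],7]]';python3 -m crank '[[[0,3.2,-4],[0,0,0],7],[[0,3,-3.7],[0,0,0],7],[[0,0,0],[0,0,0],7]]'; python3 plan.py 403 375 -8 -15.5;python3 - <<'E'
from fit0 import *
d=im("wrist"); cv2.imwrite("pics/w16.png",d["pixels"][:,:,::-1])
for q in [(415,333),(371,349),(390,417),(434,405)]: print(proj(d,[*q,48])[0])
crop(S,180,140,340,270,5,"pics/s16.png")
E
```

```text
t: 26.55
ee_pos: [458.9, 293.1, 143.1]
orientation: [0.215, 1.56, -0.214]
ft_force: [0.2, 0.5, -0.2]
width: 69.9
t: 26.92
ee_pos: [401.0, 374.3, 143.0]
orientation: [0.211, 1.561, -0.211]
ft_force: [0.7, 0.4, -0.0]
width: 70.0
t 26.93 pos [401.  374.3 143. ] jaw -15.39 w 70.0 F [ 0.7  0.4 -0. ] tilt [-1.  0. -0.] q [0.73 0.38 1.84 0.   0.93 1.  ]
rx 0.1 final-frame cm: [15.1   0.12  0.18]
[300.29927503 235.19554864]
[254.48106703 231.82366946]
[253.03221167 162.14344233]
[300.90665634 161.93524935]
```

View pics/w16.png

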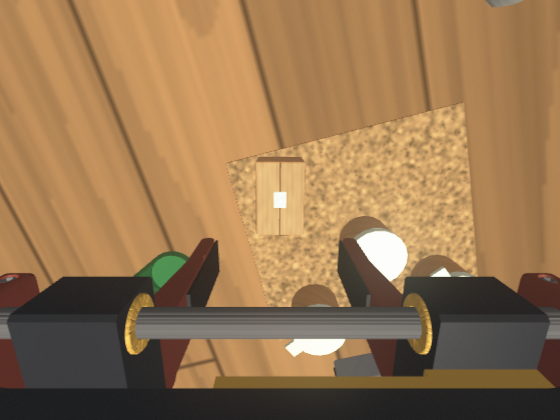

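View pics/s16.png

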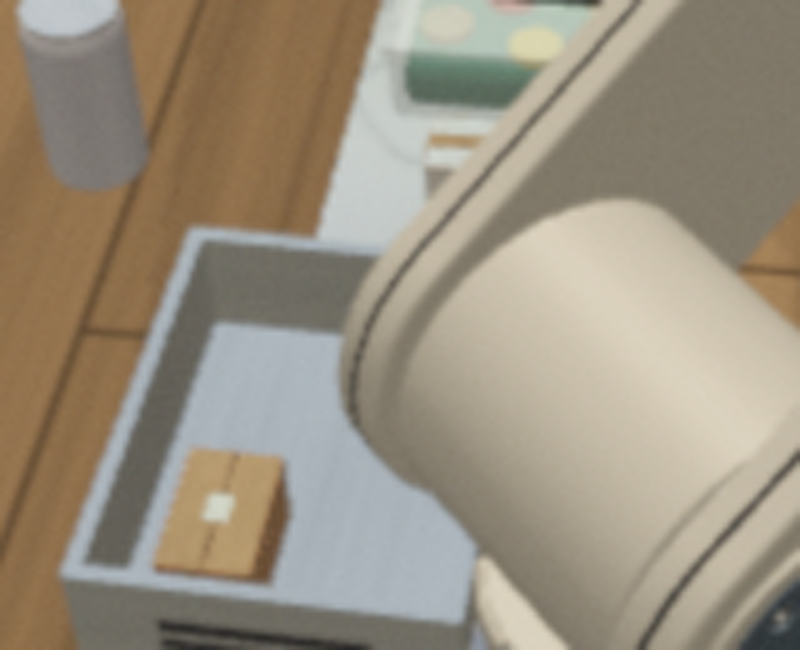

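```bash
python3 -m crank '[[[4,0.1,0.5],[0,0,0],7],[[4,0,0],[0,0,0],7],[[4,0,0],[0,0,0],7],[[2.2,0,0],[0,0,0],7],[[0.8,0,0],[0,0,0],7]]'; python3 plan.py; python3 -m crank '[[[0,0,0],[0,0,0],4],[[0,0,0],[0,0,0],4],[[0,0,0],[0,0,0],4],[[0,0,0],[0,0,0],4]]'
```

```text
t: 27.7
ee_pos: [407.9, 370.1, -8.3]
orientation: [0.214, 1.562, -0.217]
ft_force: [-0.9, 0.3, -0.1]
width: 69.8
t 27.70 pos [407.9 370.1  -8.3] jaw -15.75 w 69.8 F [-0.9  0.3 -0.1] tilt [-1.    -0.002 -0.001] q [ 0.72  0.63  1.89 -0.    0.63  0.99]
t: 28.2
ee_pos: [408.4, 372.3, -5.9]
orientation: [0.215, 1.559, -0.213]
ft_force: [0.6, -2.3, 5.7]
width: 47.8
```

```bash
python3 -m crank '[[[-2,0,0],[0,0,0],4],[[-5,0,0],[0,0,0],4],[[-5,0,0],[-7,0,0],4],[[0,0,0],[-7.2,0,0],4]]'; python3 plan.py 617 -49 115 -1.4
```

```text
t: 28.7
ee_pos: [409.9, 374.0, 117.4]
orientation: [0.021, 1.565, -0.012]
ft_force: [-0.6, 0.9, -1.7]
width: 47.9
t 28.70 pos [409.9 374.  117.4] jaw -1.19 w 47.9 F [-0.6  0.9 -1.7] tilt [-1.     0.006  0.006] q [0.72 0.42 1.85 0.   0.87 0.74]
rx 0.2 final-frame cm: [  0.24 -41.78  21.74]
```

```bash
python3 -m crank '[[[0,-5.2,2.7],[0,0,0],4],[[0,-5.2,2.7],[0,0,0],4],[[0,-5.2,2.7],[0,0,0],4],[[0,-5.2,2.7],[0,0,0],4],[[0,-5.2,2.7],[0,0,0],4]]'; python3 -m crank '[[[0,-5.2,2.7],[0,0,0],4],[[0,-5.2,2.7],[0,0,0],4],[[0,-5.2,2.7],[0,0,0],4],[[2,0,0],[0,0,0],4],[[3,0,0],[0,0,0],4]]'; python3 plan.py 617 -49 5 -1.4
python3 - <<'E'
from h import *
d=im("wrist"); cv2.imwrite("pics/w17.png",d["pixels"][:,:,::-1])
S=im("side"); crop(S,180,140,340,270,5,"pics/s17.png")
E
```

```text
t: 29.32
ee_pos: [536.8, 107.0, 113.4]
orientation: [0.02, 1.57, -0.019]
ft_force: [1.1, 1.4, -1.0]
width: 48.0
t: 29.95
ee_pos: [613.4, -49.5, 62.8]
orientation: [0.021, 1.569, -0.02]
ft_force: [-0.0, 0.7, -0.7]
width: 48.0
t 29.95 pos [613.4 -49.5  62.8] jaw -1.51 w 48.0 F [-0.   0.7 -0.7] tilt [-1.     0.     0.001] q [-0.1   0.58  1.73  0.    0.84 -0.07]
rx -0.1 final-frame cm: [5.78 0.06 0.36]
```

View pics/s17.png

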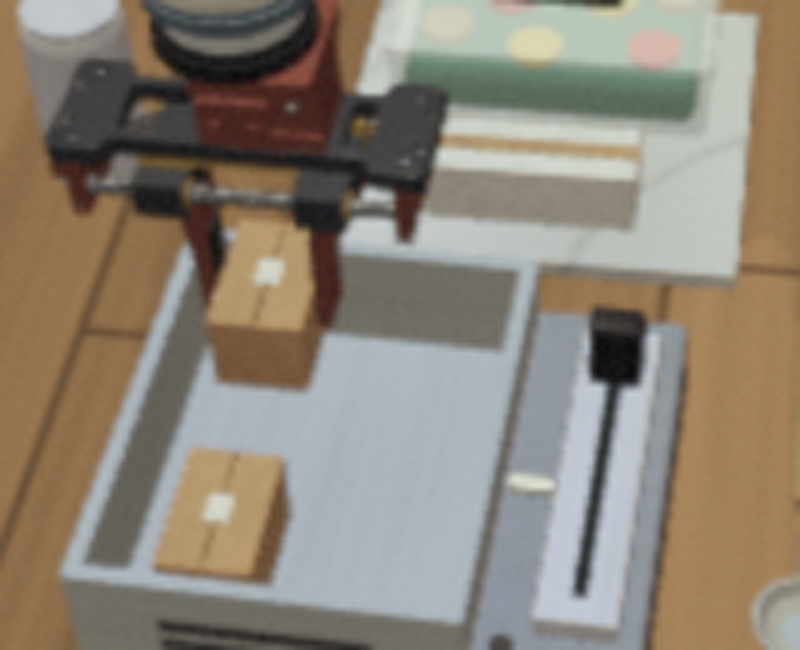

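View pics/w17.png

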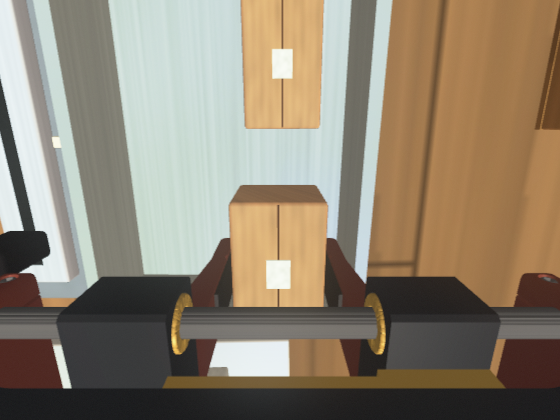

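```bash
python3 -m crank '[[[2.5,0,0.3],[0,0,0],4],[[2,0,0],[0,0,0],4],[[0.8,0,0],[0,0,0],4],[[0,0,0],[0,0,0],4]]'; python3 -m crank '[[[0.3,0,0],[0,0,0],4],[[0,0,0],[0,0,0],4]]'
```

```text
t: 30.55
ee_pos: [615.8, -49.2, 9.8]
orientation: [0.019, 1.572, -0.019]
ft_force: [0.5, -0.4, -1.0]
width: 47.9
t: 30.8
ee_pos: [616.5, -49.5, 7.5]
orientation: [0.02, 1.57, -0.02]
ft_force: [-0.4, 0.5, -0.9]
width: 47.6
```

```bash
python3 -m crank '[[[0.3,0,0],[0,0,0],4],[[0.15,0,0],[0,0,0],4]]'; python3 -m crank '[[[0,0,0],[0,0,0],5.5],[[0,0,0],[0,0,0],5.5],[[0,0,0],[0,0,0],5.5],[[-3,0,0],[0,0,0],5.5],[[-6,0,0],[0,0,0],5.5]]';python3 -m crank '[[[-5,0,0],[0,0,0],8.7],[[0,0,0],[0,0,0],8.7]]'; python3 plan.py 556 220 145 -1.4;python3 - <<'E'
from fit0 import *
crop(S,180,140,340,270,5,"pics/s18.png"); crop(S,190,280,340,420,4,"pics/s19.png")
E
```

```text
t: 31.05
ee_pos: [616.3, -49.6, 3.1]
orientation: [0.02, 1.571, -0.02]
ft_force: [-6.7, 0.5, 14.1]
width: 47.7
t: 31.68
ee_pos: [614.0, -49.3, 91.1]
orientation: [0.02, 1.576, -0.019]
ft_force: [0.5, -1.1, -0.2]
width: 55.2
t: 31.92
ee_pos: [619.3, -49.8, 147.2]
orientation: [0.019, 1.562, -0.02]
ft_force: [-0.0, 0.7, 0.3]
width: 71.3
t 31.93 pos [619.3 -49.8 147.2] jaw -1.44 w 71.3 F [-0.   0.7  0.3] tilt [-1.    -0.001  0.008] q [-0.1   0.47  1.68  0.    0.99 -0.07]
rx -0.0 final-frame cm: [ 0.22 26.82 -6.99]
```

View pics/s18.png

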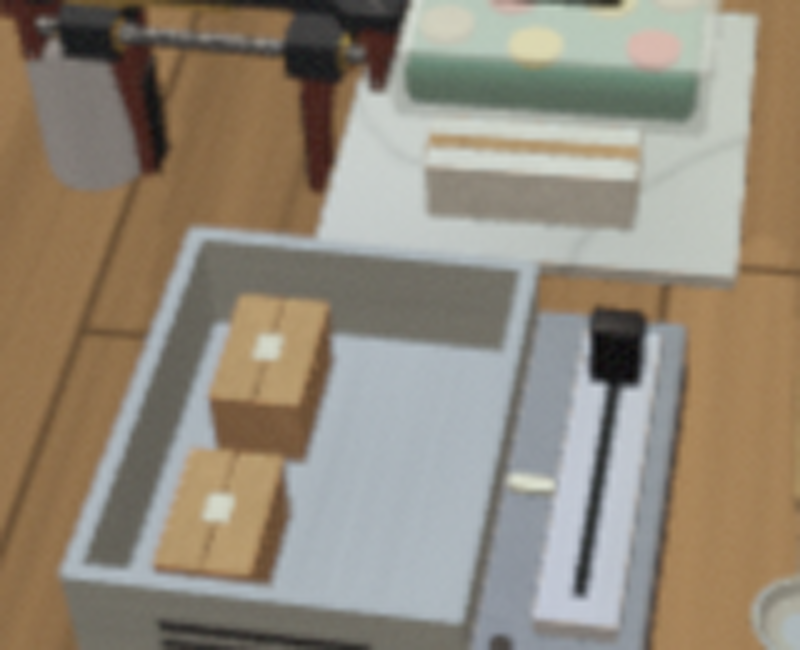

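View pics/s19.png

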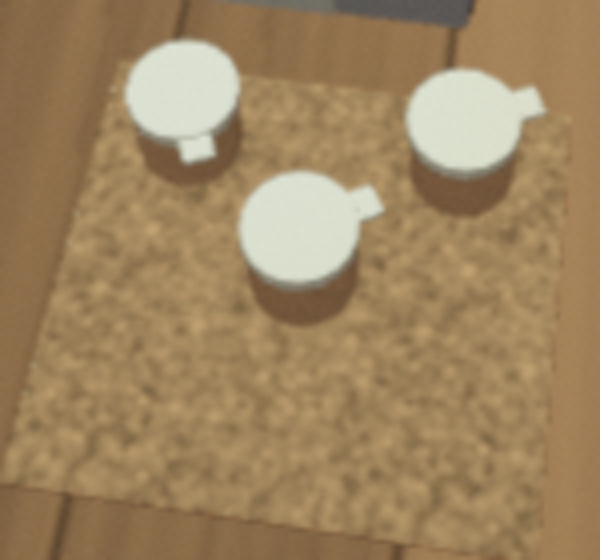

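```bash
python3 plan.py 483 290 145 -1.4; python3 -m crank '[[[0,5.5,-2.2],[0,0,0],8.7],[[0,5.5,-2.2],[0,0,0],8.7],[[0,5.5,-2.2],[0,0,0],8.7],[[0,5.5,-2.2],[0,0,0],8.7],[[0,5.5,-2.2],[0,0,0],8.7]]'; python3 -m crank '[[[0,5.5,-2.2],[0,0,0],8.7],[[0,0.9,-0.7],[10,0,0],8.7],[[0,0,0],[10,0,0],8.7],[[0,0,0],[10,0,0],8.7],[[0,0,0],[10,0,0],8.7]]';  python3 -m crank '[[[0,0,0],[10,0,0],8.7],[[0,0,0],[10,0,0],8.7],[[0,0,0],[0.6,0,0],8.7]]'; python3 plan.py 483 291 -10 -62;python3 - <<'E'
from fit0 import *
d=im("wrist"); cv2.imwrite("pics/w20.png",d["pixels"][:,:,::-1])
for n,a,b in [("A",(183,90),(352,310)),("B",(464,120),(172,172)),("C",(300,227),(345,187))]:
    p=[ray(*s2(a),57),ray(*c2(b),57)]; print(n,np.round(p,1),[proj(d,q)[0] for q in p])
E
```

```text
t 32.02 pos [616.1 -49.5 142.8] jaw -1.43 w 79.5 F [-1.5  0.  -1.2] tilt [-1.    -0.     0.001] q [-0.1   0.47  1.68 -0.    0.99 -0.07]
rx -0.0 final-frame cm: [ -0.22  33.61 -14.14]
t: 32.65
ee_pos: [511.0, 229.3, 140.5]
orientation: [0.019, 1.574, -0.021]
ft_force: [0.4, 0.8, -0.3]
width: 87.3
t: 33.28
ee_pos: [484.3, 292.3, 140.3]
orientation: [0.568, 1.497, -0.573]
ft_force: [-0.1, -0.4, -0.5]
width: 87.3
t: 33.65
ee_pos: [484.6, 292.2, 140.7]
orientation: [0.84, 1.403, -0.845]
ft_force: [0.6, 0.3, 0.7]
width: 86.9
t 33.65 pos [484.6 292.2 140.7] jaw -61.98 w 86.9 F [0.6 0.3 0.7] tilt [-1.    -0.004  0.   ] q [ 0.52  0.41  1.8  -0.    0.94  1.6 ]
rx 0.0 final-frame cm: [15.07 -0.2   0.03]
A [[555.4 221.7  57. ]
 [557.9 219.8  57. ]] [array([381.95751479, 175.06009433]), array([385.14098389, 173.55955753])]
B [[405.9 222.6  57. ]
 [409.4 221.1  57. ]] [array([301.90270812, 299.19568108]), array([304.78963266, 297.14074815])]
C [[481.9 292.2  57. ]
 [487.1 288.8  57. ]] [array([277.53270614, 207.61102257]), array([283.31081369, 204.62687601])]
```

View pics/w20.png

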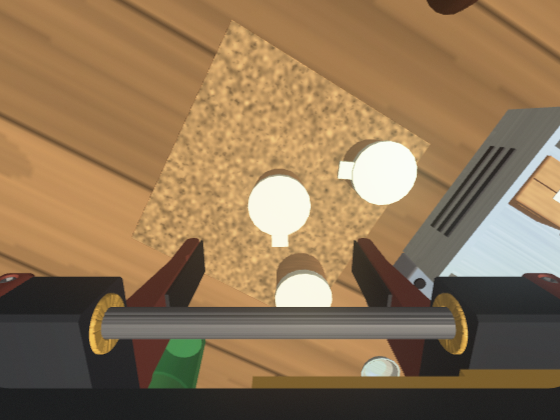

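```bash
python3 - <<'E'
from h import *
d=im("wrist")
for uv in [(279.5,204.5),(385,173),(303,298),(279,242),(346,171)]: print(ray(d,uv,57).round(1))
E
python3 plan.py 485 290.5 -8 -62
```

```text
[485.6 292.1  57. ]
[558.5 220.2  57. ]
[407.8 222.3  57. ]
[451.5 274.3  57. ]
[543.  253.1  57. ]
t 33.85 pos [485.4 292.7 141.9] jaw -61.90 w 87.2 F [-0.7  0.7  0.1] tilt [-1.    -0.001  0.   ] q [0.52 0.4  1.8  0.   0.94 1.6 ]
rx 0.1 final-frame cm: [14.99 -0.13  0.17]
```

```bash
python3 -m crank '[[[4,-0.1,0.1],[0,0,0],8.4],[[4,0,0],[0,0,0],8.4],[[4,0,0],[0,0,0],8.4],[[2.2,0,0],[0,0,0],8.4],[[0.6,0,0],[0,0,0],8.4]]'; python3 plan.py; python3 -m crank '[[[0,0,0],[0,0,0],5],[[0,0,0],[0,0,0],5],[[0,0,0],[0,0,0],5],[[0,0,0],[0,0,0],5]]'; python3 plan.py
```

```text
t: 34.48
ee_pos: [484.3, 291.0, -6.9]
orientation: [0.84, 1.403, -0.844]
ft_force: [-0.7, -0.4, 0.5]
width: 84.1
t 34.48 pos [484.3 291.   -6.9] jaw -61.96 w 84.1 F [-0.7 -0.4  0.5] tilt [-1.    -0.003  0.   ] q [ 0.52  0.64  1.86 -0.    0.65  1.6 ]
t: 34.98
ee_pos: [486.1, 292.0, -4.4]
orientation: [0.844, 1.401, -0.841]
ft_force: [-0.7, -0.2, 6.8]
width: 59.1
t 34.98 pos [486.1 292.   -4.4] jaw -62.03 w 59.1 F [-0.7 -0.2  6.8] tilt [-1.     0.002 -0.   ] q [0.52 0.63 1.86 0.   0.65 1.6 ]
```

```bash
python3 -m crank '[[[-2,0,0],[0,0,0],5],[[-5,0,0],[0,0,0],5],[[-5,0,0],[9,0,0],5],[[0,0,0],[10,0,0],5],[[0,0,0],[10.4,0,0],5]]'; python3 plan.py 543.5 8.8 115 -91.4;python3 - <<'E'
from h import *
d=im("wrist"); cv2.imwrite("pics/w21.png",d["pixels"][:,:,::-1])
E
```

```text
t: 35.6
ee_pos: [485.7, 291.8, 116.8]
orientation: [1.234, 1.194, -1.23]
ft_force: [-0.9, -0.4, -1.4]
width: 59.5
t 35.60 pos [485.7 291.8 116.8] jaw -91.77 w 59.5 F [-0.9 -0.4 -1.4] tilt [-1.     0.002 -0.001] q [0.52 0.44 1.82 0.   0.88 2.12]
rx -0.4 final-frame cm: [ 0.18  6.47 28.15]
```

View pics/w21.png

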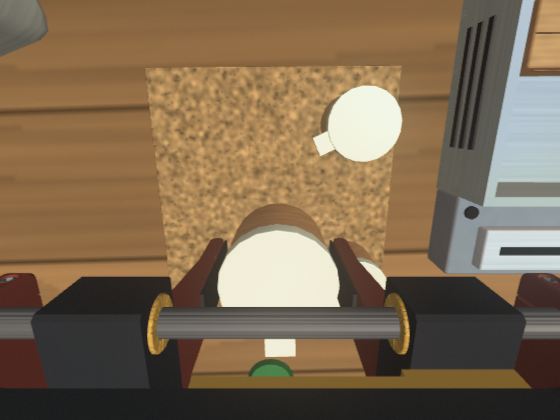

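Held well, tab toward robot. Carry to the pan's middle.

```bash
python3 -m crank '[[[0,1.1,4.5],[0,0,0],5],[[0,1.3,5.5],[0,0,0],5],[[0,1.3,5.5],[0,0,0],5],[[0,1.3,5.5],[0,0,0],5],[[0,1.3,5.5],[0,0,0],5]]'; python3 -m crank '[[[0,0.2,1.6],[-0.4,0,0],5],[[4,0,0],[0,0,0],5],[[2,0,0],[0,0,0],5],[[0,0,0],[0,0,0],5]]'; python3 plan.py 543.5 8.8 5 -91.4;python3 - <<'E'
from h import *
d=im("wrist"); cv2.imwrite("pics/w22.png",d["pixels"][:,:,::-1])
S=im("side"); crop(S,180,140,340,270,5,"pics/s22.png")
E
```

```text
t: 36.28
ee_pos: [541.8, 23.3, 115.4]
orientation: [1.226, 1.198, -1.225]
ft_force: [0.5, 0.4, -1.3]
width: 59.3
t: 36.78
ee_pos: [541.7, 9.6, 53.6]
orientation: [1.219, 1.204, -1.223]
ft_force: [0.6, 0.4, -0.5]
width: 59.5
t 36.77 pos [541.7   9.6  53.6] jaw -90.92 w 59.5 F [ 0.6  0.4 -0.5] tilt [-1.    -0.003 -0.   ] q [-0.    0.51  1.9   0.    0.74  1.58]
rx 0.5 final-frame cm: [4.86 0.18 0.08]
```

View pics/w22.png

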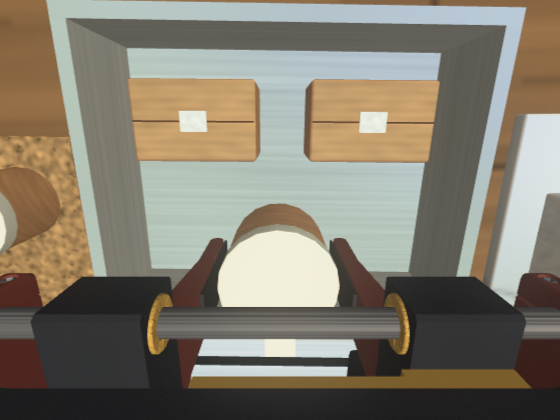

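View pics/s22.png

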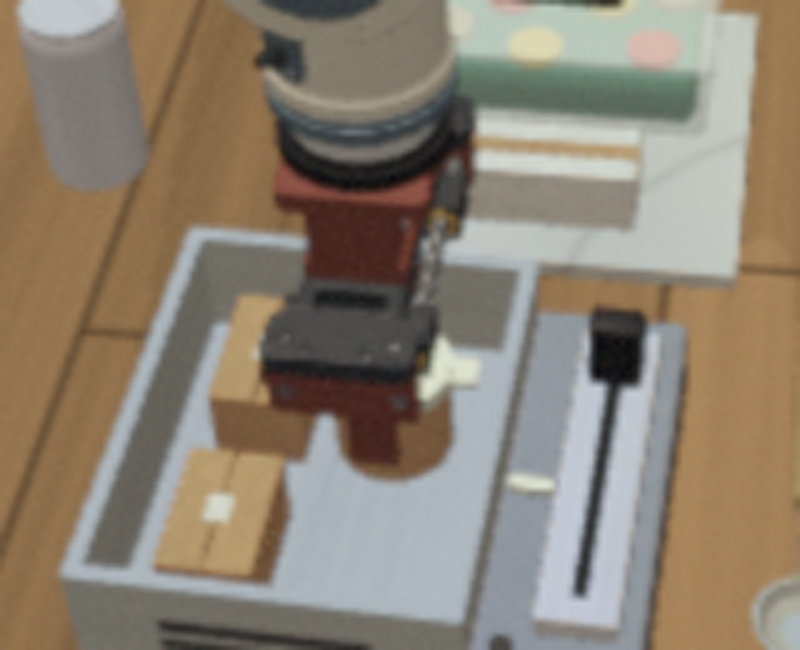

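```bash
python3 -m crank '[[[2.5,0.1,0.1],[0.5,0,0],5],[[1.5,0,0],[0,0,0],5],[[0.5,0,0],[0,0,0],5],[[0,0,0],[0,0,0],5]]'; python3 -m crank '[[[0.3,0,0],[0,0,0],5],[[0,0,0],[0,0,0],5]]'
```

```text
t: 37.38
ee_pos: [544.3, 8.1, 9.7]
orientation: [1.229, 1.197, -1.229]
ft_force: [-0.8, 0.1, -0.8]
width: 59.2
t: 37.62
ee_pos: [544.5, 8.0, 6.8]
orientation: [1.229, 1.196, -1.229]
ft_force: [0.1, 0.1, -1.4]
width: 59.3
```

```bash
python3 -m crank '[[[0.2,0,0],[0,0,0],5],[[0.1,0,0],[0,0,0],5]]'; python3 -m crank '[[[0,0,0],[0,0,0],7],[[0,0,0],[0,0,0],7],[[0,0,0],[0,0,0],7],[[-3,0,0],[0,0,0],7],[[-6,0,0],[0,0,0],7]]';python3 -m crank '[[[-5,0,0],[0,0,0],8.7],[[0,0.3,-5],[0,0,0],8.7],[[0,0.3,-5.5],[0,0,0],8.7],[[0,0.3,-5.5],[0,0,0],8.7],[[0,0,-5],[0,0,0],8.7]]'; python3 -m crank '[[[0,0,0],[-10.2,0,0],8.7],[[0,0,0],[-10.2,0,0],8.7],[[0,0,0],[-10.2,0,0],8.7],[[0,0,0],[-10.2,0,0],8.7],[[0,0,0],[-10.2,0,0],8.7]]';  python3 -m crank '[[[0,0,0],[-10.2,0,0],8.7],[[0,0,0],[-10.2,0,0],8.7]]';python3 plan.py 558 220 145 -20;python3 - <<'E'
from fit0 import *
d=im("wrist"); cv2.imwrite("pics/w23.png",d["pixels"][:,:,::-1])
print(proj(d,[558,220,57]))
crop(S,180,160,340,290,5,"pics/s23.png")
E
```

```text
t: 37.88
ee_pos: [544.5, 8.0, 4.6]
orientation: [1.229, 1.196, -1.229]
ft_force: [-5.4, -0.6, 20.0]
width: 59.0
t: 38.5
ee_pos: [542.2, 8.0, 92.4]
orientation: [1.226, 1.201, -1.233]
ft_force: [1.1, 0.1, 0.4]
width: 70.0
t: 39.12
ee_pos: [558.9, 219.5, 143.6]
orientation: [1.229, 1.196, -1.229]
ft_force: [-0.2, 0.2, -0.5]
width: 86.9
t: 39.75
ee_pos: [558.7, 217.6, 143.3]
orientation: [0.549, 1.501, -0.549]
ft_force: [-0.5, 0.4, 0.3]
width: 87.0
t: 40.0
ee_pos: [558.7, 217.6, 143.3]
orientation: [0.271, 1.554, -0.271]
ft_force: [0.1, -0.1, 0.7]
width: 87.1
t 40.00 pos [558.7 217.6 143.3] jaw -19.80 w 87.1 F [ 0.1 -0.1  0.7] tilt [-1. -0. -0.] q [0.35 0.45 1.72 0.   0.97 0.7 ]
rx 0.2 final-frame cm: [-0.17  0.2  -0.15]
[[276.80457714 202.82201277]]
```

View pics/w23.png

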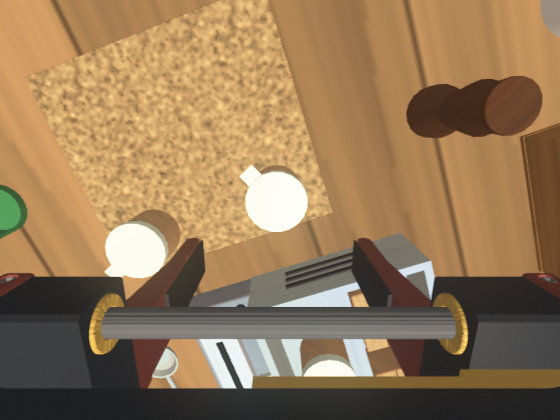

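View pics/s23.png

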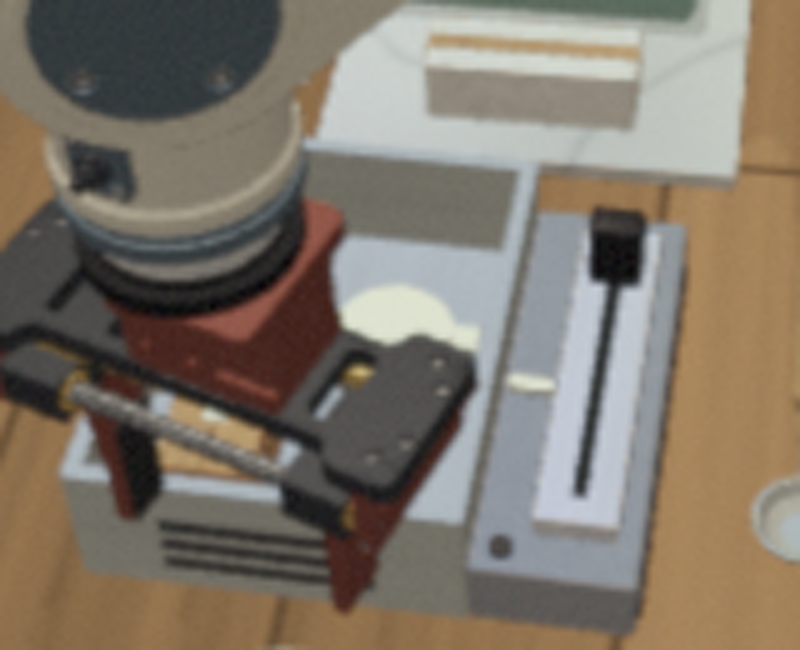

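```bash
python3 -m crank '[[[4,0.3,-0.1],[0,0,0],8.4],[[4,0,0],[0,0,0],8.4],[[4,0,0],[0,0,0],8.4],[[2.4,0,0],[0,0,0],8.4],[[0.6,0,0],[0,0,0],8.4]]'; python3 plan.py; python3 -m crank '[[[0,0,0],[0,0,0],5],[[0,0,0],[0,0,0],5],[[0,0,0],[0,0,0],5],[[0,0,0],[0,0,0],5]]'; python3 plan.py
```

```text
t: 40.78
ee_pos: [557.7, 220.3, -8.1]
orientation: [0.277, 1.556, -0.28]
ft_force: [0.1, -0.5, 0.1]
width: 83.9
t 40.77 pos [557.7 220.3  -8.1] jaw -20.31 w 83.9 F [ 0.1 -0.5  0.1] tilt [-1.    -0.002 -0.002] q [0.36 0.67 1.78 0.   0.7  0.71]
t: 41.28
ee_pos: [559.6, 221.1, -5.3]
orientation: [0.277, 1.552, -0.275]
ft_force: [-1.1, 1.1, 6.6]
width: 59.1
t 41.27 pos [559.6 221.1  -5.3] jaw -20.16 w 59.1 F [-1.1  1.1  6.6] tilt [-1.     0.001  0.001] q [0.36 0.67 1.78 0.   0.7  0.71]
```

```bash
python3 -m crank '[[[-2,0,0],[0,0,0],5],[[-5,0,0],[0,0,0],5],[[-5,0,0],[-9,0,0],5],[[0,0,0],[-9.6,0,0],5]]'; python3 plan.py 545 77.8 115 -1.4
python3 - <<'E'
from h import *
d=im("wrist"); cv2.imwrite("pics/w24.png",d["pixels"][:,:,::-1])
E
```

```text
t: 41.78
ee_pos: [562.1, 222.0, 119.3]
orientation: [0.019, 1.562, -0.014]
ft_force: [-0.4, -0.4, -2.2]
width: 59.4
t 41.77 pos [562.1 222.  119.3] jaw -1.23 w 59.4 F [-0.4 -0.4 -2.2] tilt [-1.     0.003  0.009] q [ 0.36  0.48  1.74 -0.    0.92  0.38]
rx 0.2 final-frame cm: [  0.43 -14.46  -1.36]
```

View pics/w24.png

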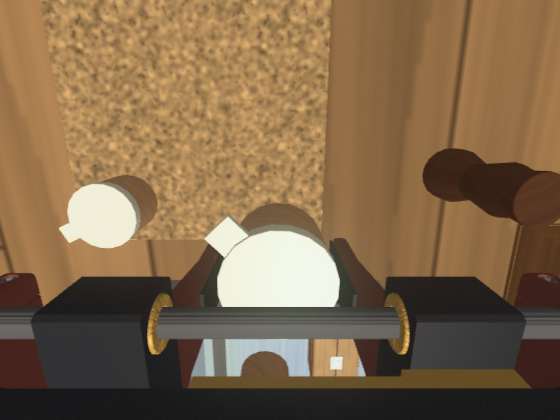

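```bash
python3 -m crank '[[[0,-4.5,-0.3],[0.2,0,0],5],[[0,-5,-0.4],[0,0,0],5],[[0,-5,-0.5],[0,0,0],5],[[3,0,0],[0,0,0],5],[[2,0,0],[0,0,0],5]]';python3 -m crank '[[[0,0,0],[0,0,0],5]]'; python3 plan.py 545 77.8 5 -1.4
python3 - <<'E'
from h import *
d=im("wrist"); cv2.imwrite("pics/w25.png",d["pixels"][:,:,::-1])
S=im("side"); crop(S,180,160,340,290,5,"pics/s25.png")
E
```

```text
t: 42.45
ee_pos: [542.2, 75.2, 63.2]
orientation: [0.027, 1.571, -0.027]
ft_force: [0.8, 0.5, -1.3]
width: 59.5
t: 42.58
ee_pos: [541.2, 75.8, 62.6]
orientation: [0.025, 1.574, -0.026]
ft_force: [-0.5, 0.6, -0.9]
width: 59.2
t 42.58 pos [541.2  75.8  62.6] jaw -1.87 w 59.2 F [-0.5  0.6 -0.9] tilt [-1.    -0.001 -0.003] q [0.12 0.5  1.88 0.   0.76 0.15]
rx -0.5 final-frame cm: [5.76 0.21 0.38]
```

View pics/w25.png

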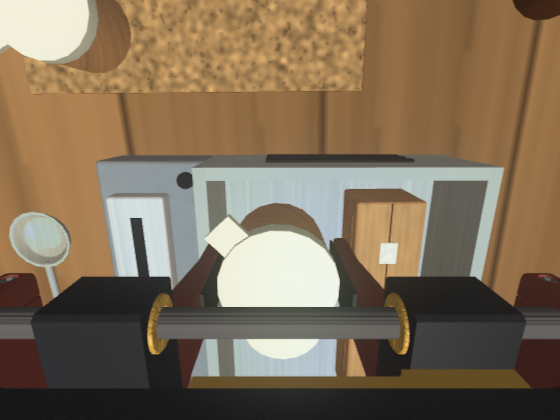

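View pics/s25.png

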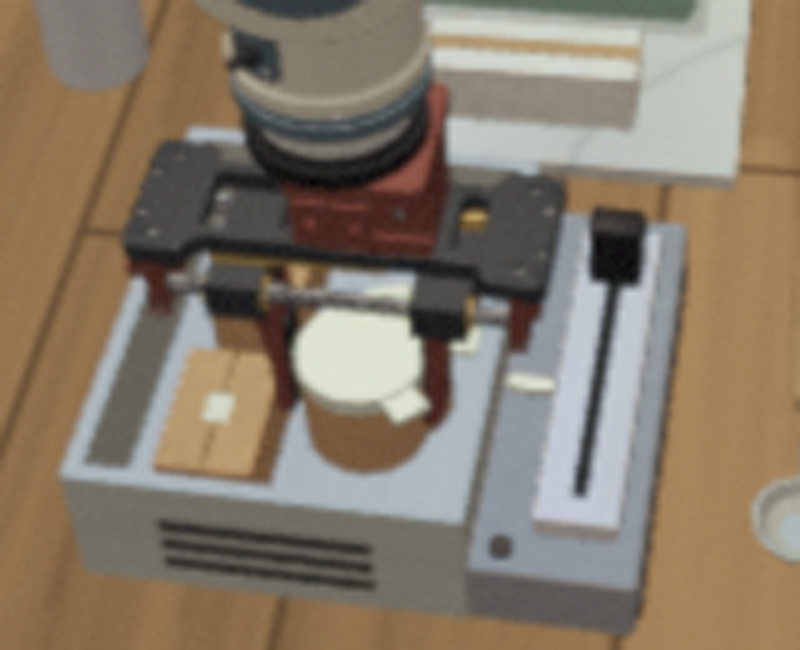

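```bash
python3 -m crank '[[[0,0.2,0.4],[-0.5,0,0],5],[[0,0,0],[0,0,0],5]]'; python3 -m crank '[[[2.5,0,0],[0,0,0],5],[[1.5,0,0],[0,0,0],5],[[0.8,0,0],[0,0,0],5],[[0,0,0],[0,0,0],5]]'; python3 plan.py
```

```text
t: 42.92
ee_pos: [547.9, 78.5, 64.4]
orientation: [0.017, 1.569, -0.016]
ft_force: [-0.1, 0.8, -1.3]
width: 59.0
t: 43.42
ee_pos: [546.5, 78.1, 15.2]
orientation: [0.017, 1.572, -0.017]
ft_force: [0.1, -0.6, -1.6]
width: 59.4
t 43.42 pos [546.5  78.1  15.2] jaw -1.23 w 59.4 F [ 0.1 -0.6 -1.6] tilt [-1.    -0.    -0.001] q [0.12 0.58 1.88 0.   0.67 0.14]
```

```bash
python3 -m crank '[[[0.6,0,-0.15],[0,0,0],5],[[0,0,0],[0,0,0],5]]'; python3 -m crank '[[[0.4,0,0],[0,0,0],5],[[0.1,0,0],[0,0,0],5]]';  python3 plan.py
```

```text
t: 43.68
ee_pos: [545.0, 78.1, 9.5]
orientation: [0.017, 1.571, -0.017]
ft_force: [-0.2, -0.7, -2.1]
width: 59.4
t: 43.92
ee_pos: [545.2, 78.1, 4.4]
orientation: [0.017, 1.571, -0.017]
ft_force: [0.6, -0.0, -2.1]
width: 59.3
t 43.92 pos [545.2  78.1   4.4] jaw -1.23 w 59.3 F [ 0.6 -0.  -2.1] tilt [-1. -0. -0.] q [ 0.12  0.6   1.89 -0.    0.65  0.14]
```

```bash
python3 -m crank '[[[0.1,0,0],[0,0,0],5],[[0,0,0],[0,0,0],6.5],[[0,0,0],[0,0,0],6.5],[[-3,0,0],[0,0,0],6.5],[[-5,0,0],[0,0,0],6.5]]'; python3 -m crank '[[[-5,0,0],[0,0,0],8.7],[[-1,0,0],[9,0,0],8.7],[[0,0,0],[9.6,0,0],8.7]]'; python3 plan.py 408 222 145 -20
python3 - <<'E'
from fit0 import *
crop(S,180,160,340,290,5,"pics/s26.png"); crop(S,190,280,340,420,4,"pics/s27.png")
E
```

```text
t: 44.55
ee_pos: [543.9, 78.0, 83.1]
orientation: [0.017, 1.574, -0.017]
ft_force: [1.5, 0.5, 0.3]
width: 65.0
t: 44.92
ee_pos: [546.4, 78.3, 145.4]
orientation: [0.277, 1.55, -0.275]
ft_force: [0.2, -0.2, -0.7]
width: 86.5
t 44.92 pos [546.4  78.3 145.4] jaw -20.14 w 86.5 F [ 0.2 -0.2 -0.7] tilt [-1.     0.002  0.003] q [0.12 0.38 1.83 0.   0.93 0.47]
rx -0.1 final-frame cm: [  0.04   8.77 -17.92]
```

View pics/s26.png

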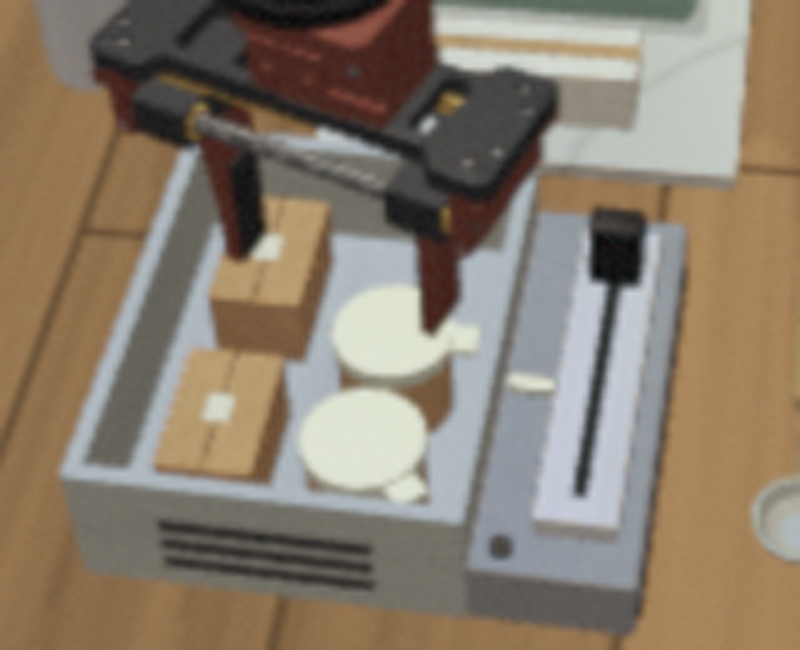

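View pics/s27.png

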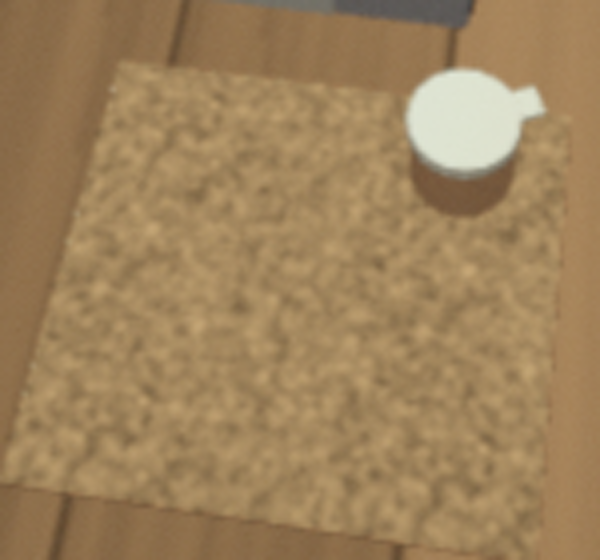

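```bash
python3 -m crank '[[[0,2.2,-4.5],[0,0,0],8.7],[[0,2.2,-4.5],[0,0,0],8.7],[[0,2.2,-4.5],[0,0,0],8.7],[[0,2.1,-4.4],[0,0,0],8.7],[[0,0,0],[0,0,0],8.7]]'; python3 plan.py 408 222 -8 -20
python3 - <<'E'
from fit0 import *
d=im("wrist"); cv2.imwrite("pics/w28.png",d["pixels"][:,:,::-1])
print(proj(d,[408,222,57]))
E
```

```text
t: 45.65
ee_pos: [404.2, 222.1, 143.3]
orientation: [0.265, 1.556, -0.266]
ft_force: [-0.6, -0.2, -0.7]
width: 87.1
t 45.65 pos [404.2 222.1 143.3] jaw -19.40 w 87.1 F [-0.6 -0.2 -0.7] tilt [-1.    -0.001 -0.001] q [0.48 0.26 2.02 0.   0.86 0.81]
rx 0.6 final-frame cm: [15.13  0.12  0.36]
[[279.3294896  203.33352466]]
```

View pics/w28.png

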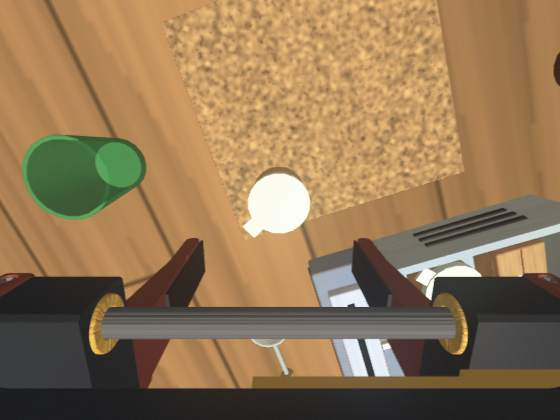

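```bash
python3 -m crank '[[[4,0.1,0.3],[0.6,0,0],8.4],[[4,0,0],[0,0,0],8.4],[[4,0,0],[0,0,0],8.4],[[2.4,0,0],[0,0,0],8.4],[[0.6,0,0],[0,0,0],8.4]]'; python3 plan.py; python3 -m crank '[[[0,0,0],[0,0,0],5],[[0,0,0],[0,0,0],5],[[0,0,0],[0,0,0],5],[[0,0,0],[0,0,0],5]]'; python3 plan.py
```

```text
t: 46.42
ee_pos: [409.6, 219.3, -7.9]
orientation: [0.279, 1.555, -0.282]
ft_force: [0.2, 0.3, -0.3]
width: 84.2
t 46.42 pos [409.6 219.3  -7.9] jaw -20.49 w 84.2 F [ 0.2  0.3 -0.3] tilt [-1.    -0.002 -0.002] q [ 0.47  0.55  2.08 -0.    0.52  0.82]
t: 46.92
ee_pos: [410.3, 220.9, -5.5]
orientation: [0.28, 1.551, -0.279]
ft_force: [-0.2, -1.4, 7.2]
width: 59.4
t 46.92 pos [410.3 220.9  -5.5] jaw -20.42 w 59.4 F [-0.2 -1.4  7.2] tilt [-1.     0.001  0.001] q [ 0.47  0.55  2.08 -0.    0.52  0.83]
```

```bash
python3 -m crank '[[[-2,0,0],[0,0,0],5],[[-5,0,0],[0,0,0],5],[[-5,0,0],[-9,0,0],5],[[0,0,0],[-10,0,0],5]]'; python3 plan.py 542 -60.2 115 -1.4
python3 - <<'E'
from h import *
d=im("wrist"); cv2.imwrite("pics/w29.png",d["pixels"][:,:,::-1])
E
```

```text
t: 47.42
ee_pos: [412.1, 222.0, 117.4]
orientation: [0.018, 1.564, -0.012]
ft_force: [-0.0, -0.1, -1.2]
width: 59.0
t 47.42 pos [412.1 222.  117.4] jaw -1.10 w 59.0 F [-0.  -0.1 -1.2] tilt [-1.     0.004  0.007] q [0.47 0.31 2.03 0.   0.8  0.49]
rx 0.3 final-frame cm: [  0.24 -27.9   13.68]
```

View pics/w29.png

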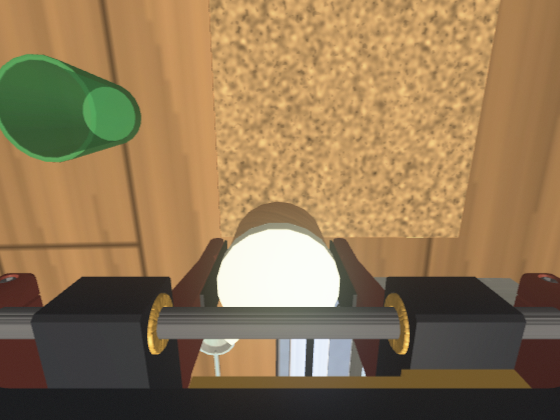

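```bash
python3 -m crank '[[[0,-4.6,2.2],[0.3,0,0],5],[[0,-4.6,2.3],[0,0,0],5],[[0,-4.6,2.3],[0,0,0],5],[[0,-4.7,2.3],[0,0,0],5],[[0,-4.7,2.3],[0,0,0],5]]'; python3 -m crank '[[[0,-4.7,2.3],[0,0,0],5],[[2,0,0],[0,0,0],5],[[3,0,0],[0,0,0],5],[[0,0,0],[0,0,0],5]]'; python3 plan.py 542 -60.2 5 -1.4
python3 - <<'E'
from h import *
d=im("wrist"); cv2.imwrite("pics/w30.png",d["pixels"][:,:,::-1])
S=im("side"); crop(S,180,160,340,290,5,"pics/s30.png")
E
```

```text
t: 48.1
ee_pos: [516.8, -16.1, 113.2]
orientation: [0.026, 1.572, -0.026]
ft_force: [0.4, -0.3, -1.2]
width: 59.4
t: 48.6
ee_pos: [535.9, -62.1, 61.4]
orientation: [0.026, 1.576, -0.025]
ft_force: [-0.6, 0.7, -1.0]
width: 59.0
t 48.60 pos [535.9 -62.1  61.4] jaw -1.86 w 59.0 F [-0.6  0.7 -1. ] tilt [-1.     0.001 -0.006] q [-0.14  0.49  1.9  -0.    0.76 -0.1 ]
rx -0.5 final-frame cm: [5.64 0.2  0.6 ]
```

View pics/w30.png

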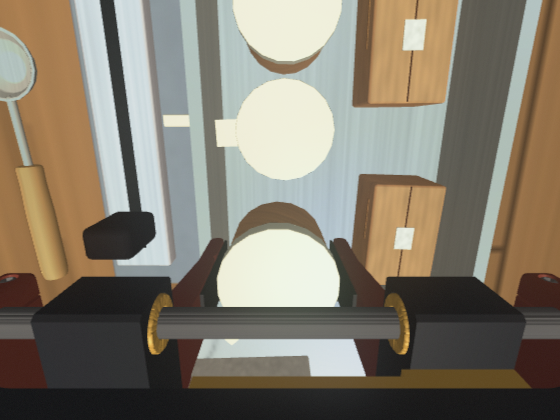

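View pics/s30.png

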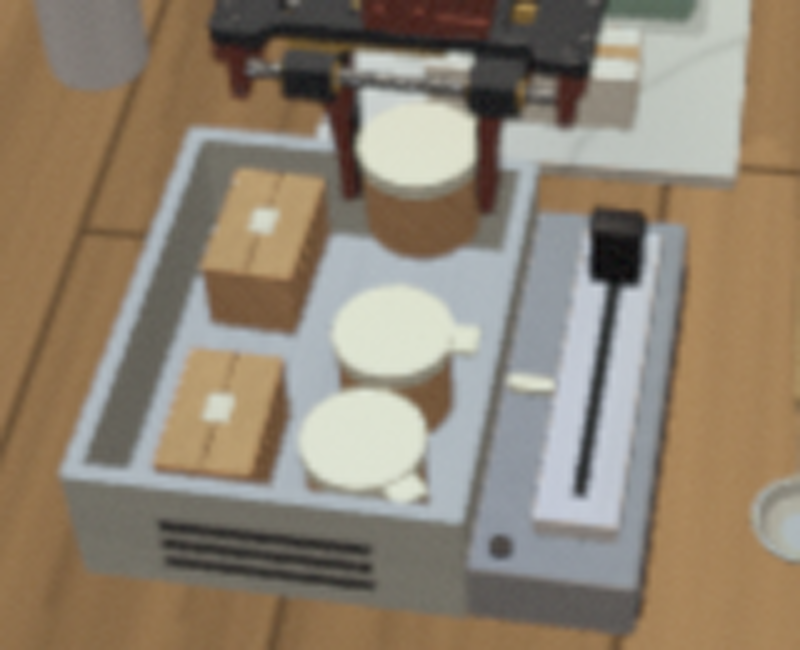

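```bash
python3 -m crank '[[[0,0.15,0.45],[-0.5,0,0],5],[[0,0,0],[0,0,0],5]]'; python3 -m crank '[[[2.5,0,0],[0,0,0],5],[[1.5,0,0],[0,0,0],5],[[0.6,0,0],[0,0,0],5],[[0,0,0],[0,0,0],5]]'; python3 plan.py 542 -60.5 4 -1.4
```

```text
t: 48.95
ee_pos: [544.1, -60.7, 64.6]
orientation: [0.016, 1.568, -0.017]
ft_force: [-0.5, 0.9, -1.2]
width: 59.3
t: 49.45
ee_pos: [542.8, -60.9, 17.4]
orientation: [0.017, 1.571, -0.017]
ft_force: [-0.6, 0.2, -0.5]
width: 59.2
t 49.45 pos [542.8 -60.9  17.4] jaw -1.24 w 59.2 F [-0.6  0.2 -0.5] tilt [-1.     0.    -0.001] q [-0.13  0.57  1.9   0.    0.67 -0.11]
rx 0.2 final-frame cm: [ 1.34  0.04 -0.08]
```

```bash
python3 -m crank '[[[0.8,0,0],[0,0,0],5],[[0.4,0,0],[0,0,0],5],[[0.1,0,0],[0,0,0],5]]'; python3 plan.py
```

```text
t: 49.82
ee_pos: [542.7, -60.9, 4.3]
orientation: [0.017, 1.571, -0.017]
ft_force: [0.3, 0.4, -0.7]
width: 59.0
t 49.83 pos [542.7 -60.9   4.3] jaw -1.24 w 59.0 F [ 0.3  0.4 -0.7] tilt [-1.  0. -0.] q [-0.13  0.6   1.9  -0.    0.64 -0.11]
```

```bash
python3 -m crank '[[[0.1,0,0],[0,0,0],5],[[0,0,0],[0,0,0],6.5],[[0,0,0],[0,0,0],6.5],[[-3,0,0],[0,0,0],6.5],[[-5,0,0],[0,0,0],6.5]]'; python3 -m crank '[[[-5,0,0],[0,0,0],6.5],[[0,-2,-3],[0,0,0],4],[[0,0,0],[0,0,0],4]]'; python3 plan.py
python3 - <<'E'
from fit0 import *
crop(S,180,160,340,290,5,"pics/s31.png"); crop(C,230,150,380,290,5,"pics/c31.png")
d=im("wrist"); cv2.imwrite("pics/w31.png",d["pixels"][:,:,::-1])
E
```

```text
t: 50.45
ee_pos: [541.5, -60.7, 83.2]
orientation: [0.017, 1.574, -0.017]
ft_force: [1.0, -0.4, 0.2]
width: 64.9
t: 50.82
ee_pos: [511.0, -80.8, 134.3]
orientation: [0.018, 1.571, -0.018]
ft_force: [0.3, 0.3, -0.3]
width: 48.6
t 50.83 pos [511.  -80.8 134.3] jaw -1.31 w 48.6 F [ 0.3  0.3 -0.3] tilt [-1. -0.  0.] q [-0.18  0.35  1.91 -0.    0.88 -0.16]
```

View pics/s31.png

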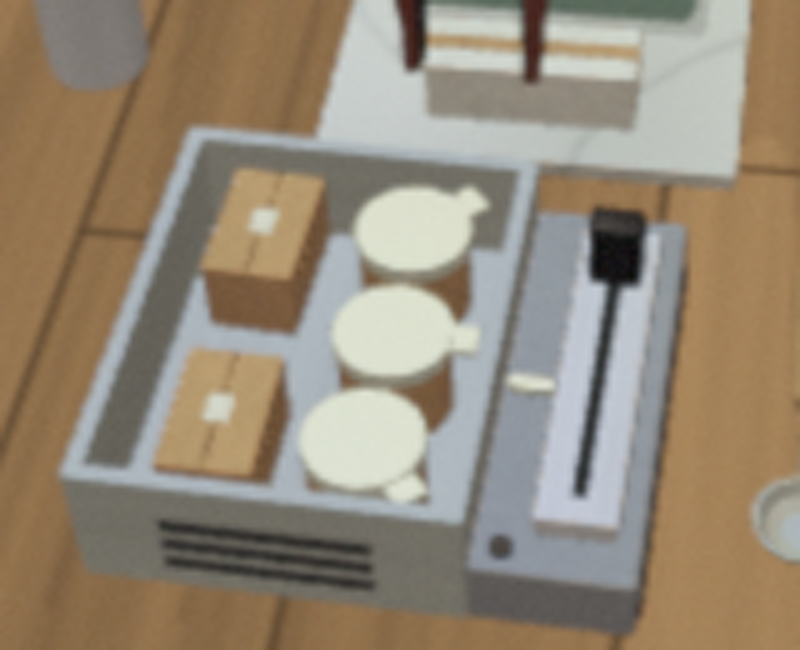

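View pics/w31.png

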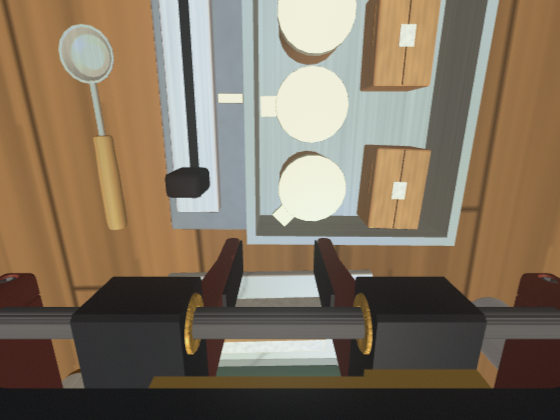

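```bash
python3 - <<'E'
from fit0 import *
d=im("wrist")
w=np.array([539.45,8.85]);th=-0.024;c,s=np.cos(th),np.sin(th)
def loc(p): p=p[:2]-w; return np.round([c*p[0]+s*p[1],-s*p[0]+c*p[1]],1)
s31=lambda p:(S,np.array([180,160])+np.array(p)/5)
m=[ray(d,(230.5,98.5),46),ray(*s31((530,383)),46)]
print("mark",[ (q.round(1),loc(q)) for q in m])
for uv in [(596,209),(644,212),(641,240),(592,237)]: q=ray(*s31(uv),94);print("grip",q.round(1),loc(q))
E
python3 plan.py 436 -47 134 -91.4
python3 -m crank '[[[0,3,-4],[0,0,0],4],[[0,0.5,-3.6],[9,0,0],4],[[0,0,0],[10.1,0,0],4],[[0,0,0],[10.1,0,0],4],[[0,0,0],[10.1,0,0],4]]'; python3 -m crank '[[[0,0,0],[10.1,0,0],4],[[0,0,0],[10.1,0,0],4],[[0,0,0],[10.1,0,0],4],[[0,0,0],[10.1,0,0],4],[[0,0,0],[10.1,0,0],4]]'; python3 plan.py 436 -47 84 -91.4;  python3 - <<'E'
from h import *
d=im("wrist"); cv2.imwrite("pics/w32.png",d["pixels"][:,:,::-1])
E
```

```text
mark [(array([473.3,  17.3,  46. ]), array([-66.3,   6.9])), (array([472. ,  18.6,  46. ]), array([-67.6,   8.1]))]
grip [447.7 -56.8  94. ] [-90.2 -67.8]
grip [423.9 -57.3  94. ] [-113.9  -68.9]
grip [423.8 -37.9  94. ] [-114.5  -49.5]
grip [447.8 -37.3  94. ] [-90.5 -48.3]
t 51.12 pos [512.9 -79.9 133.2] jaw -1.21 w 40.2 F [-0.5  0.4  0.4] tilt [-1.  0. -0.] q [-0.18  0.35  1.91  0.    0.88 -0.16]
rx 90.2 final-frame cm: [-0.08 -7.77 -3.1 ]
t: 51.75
ee_pos: [437.5, -43.3, 133.4]
orientation: [0.558, 1.498, -0.558]
ft_force: [0.4, -0.3, -0.6]
width: 40.0
t: 52.38
ee_pos: [437.5, -43.4, 133.3]
orientation: [1.226, 1.198, -1.227]
ft_force: [-0.4, -0.3, -0.0]
width: 39.5
t 52.38 pos [437.5 -43.4 133.3] jaw -91.34 w 39.5 F [-0.4 -0.3 -0. ] tilt [-1. -0. -0.] q [-0.13  0.24  2.07  0.    0.82  1.47]
rx 0.1 final-frame cm: [ 4.93 -0.15  0.37]
```

View pics/w32.png

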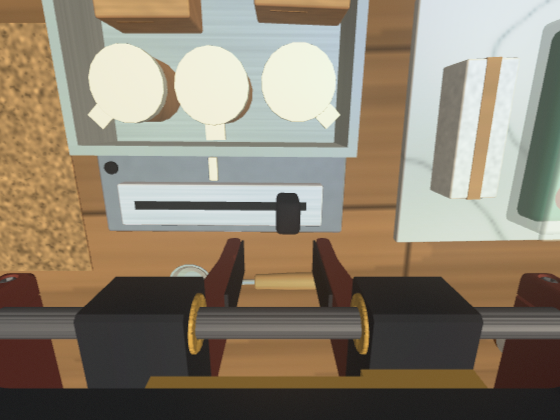

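```bash
python3 -m crank '[[[3.5,-0.1,0.4],[0,0,0],4],[[3,0,0],[0,0,0],4],[[2,0,0],[0,0,0],4],[[1.2,0,0],[0,0,0],4],[[0,0,0],[0,0,0],4]]'; python3 plan.py;python3 - <<'E'
from h import *
d=im("wrist"); cv2.imwrite("pics/w33.png",d["pixels"][:,:,::-1])
S=im("side"); crop(S,220,160,340,260,5,"pics/s33.png")
E
```

```text
t: 53.05
ee_pos: [435.8, -47.4, 36.0]
orientation: [1.221, 1.203, -1.223]
ft_force: [-0.0, -0.6, 0.1]
width: 40.2
t 53.05 pos [435.8 -47.4  36. ] jaw -90.96 w 40.2 F [-0.  -0.6  0.1] tilt [-1.    -0.002 -0.   ] q [-0.14  0.44  2.13  0.    0.58  1.45]
```

View pics/w33.png

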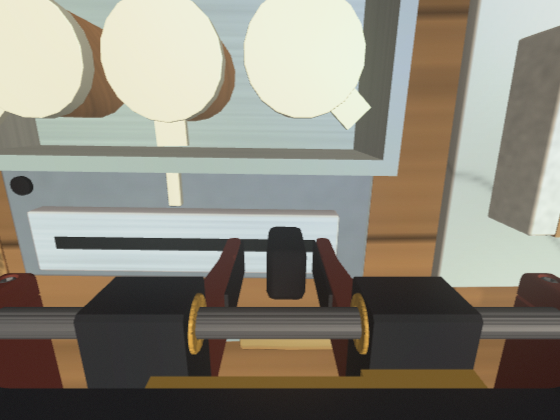

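View pics/s33.png

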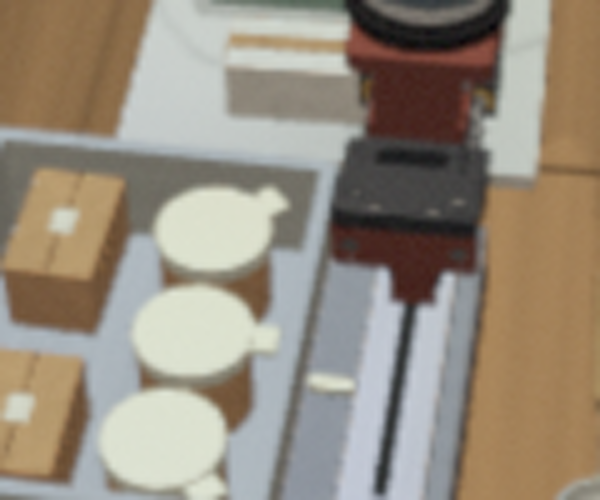

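Fingers straddle the grip. Close on it.

```bash
python3 -m crank '[[[0,0,0],[0,0,0],1],[[0,0,0],[0,0,0],1],[[0,0,0],[0,0,0],1],[[0,0,0],[0,0,0],1]]'; python3 plan.py
```

```text
t: 53.65
ee_pos: [436.8, -47.8, 37.1]
orientation: [1.223, 1.199, -1.222]
ft_force: [-1.0, -2.5, 6.7]
width: 19.6
t 53.65 pos [436.8 -47.8  37.1] jaw -91.06 w 19.6 F [-1.  -2.5  6.7] tilt [-1.     0.001  0.   ] q [-0.14  0.43  2.13  0.    0.58  1.45]
```

```bash
python3 -m crank '[[[0,0,-1.5],[0,0,0],1],[[0,0,-2],[0,0,0],1],[[0,0,-2],[0,0,0],1],[[0,0,-1],[0,0,0],1],[[0,0,0],[0,0,0],1]]'; python3 plan.py;python3 - <<'E'
from h import *
d=im("wrist"); crop(d,120,120,400,320,2.8,"pics/w34.png")
E
```

```text
t: 54.28
ee_pos: [438.8, 18.0, 37.1]
orientation: [1.224, 1.199, -1.22]
ft_force: [2.4, 1.5, 6.6]
width: 20.1
t 54.27 pos [438.8  18.   37.1] jaw -91.00 w 20.1 F [2.4 1.5 6.6] tilt [-1.     0.003 -0.   ] q [0.01 0.43 2.13 0.   0.58 1.6 ]
```

View pics/w34.png

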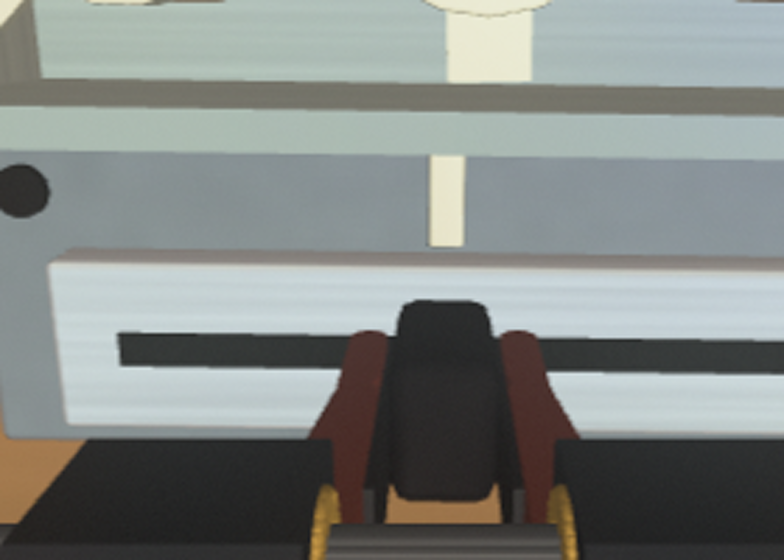

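Run:
```python
from fit0 import *
d=im("wrist")
w=np.array([539.45,8.85]);th=-0.024;c,s=np.cos(th),np.sin(th)
def loc(p): p=p[:2]-w; return np.round([c*p[0]+s*p[1],-s*p[0]+c*p[1]],1)
f=lambda x,y:(120+x/2.8,120+y/2.8)
print("mark",loc(ray(d,f(447,200),46)),"edges",loc(ray(d,f(429.5,200),46)),loc(ray(d,f(465,200),46)))
print("grip far edge",[loc(ray(d,f(x,362),94)) for x in(397,493)],"near",[loc(ray(d,f(x,495),94)) for x in(395,496)])
print("ee",loc(get_obs()["ee_pos"]))
# track housing edges for warmer yaw check: two points along housing top far edge z=54 and pan rim inner z75
print([ray(d,f(*p),54).round(1) for p in[(50,262),(784,269)]],[ray(d,f(*p),75).round(1) for p in[(0,105),(784,118)]],[ray(d,f(*p),75).round(1) for p in[(0,150),(784,160)]])
```

```text
mark [-67.3   6.4] edges [-67.3  10.3] [-67.3   2.4]
grip far edge [array([-85.6,  15.2]), array([-85.5,  -1.6])] near [array([-111.9,   15.8]), array([-111.8,   -2.7])]
ee [-100.9    6.2]
[array([461.8, 103.8,  54. ]), array([457.4, -56.6,  54. ])] [array([498. ,  98.3,  75. ]), array([493.1, -45.1,  75. ])] [array([489.7,  99.6,  75. ]), array([485.3, -45.9,  75. ])]
```

```bash
python3 -m crank '[[[0,0,0],[0,0,0],4],[[0,0,0],[0,0,0],4],[[0,0,0],[0,0,0],4]]'; python3 -m crank '[[[-3,0,0],[0,0,0],4],[[-6,0,0],[0,0,0],4],[[-5,0,0],[0,0,0],4],[[0,-4,0],[0,0,0],4],[[0,0,0],[0,0,0],4]]'; python3 plan.py;python3 - <<'E'
from fit0 import *
d=im("wrist"); cv2.imwrite("pics/w35.png",d["pixels"][:,:,::-1]); crop(S,180,130,340,290,4,"pics/s35.png"); cv2.imwrite("pics/c35.png",C["pixels"][:,:,::-1])
cv2.imwrite("pics/s35f.png",S["pixels"][:,:,::-1]) 
E
```

```text
t: 54.85
ee_pos: [436.7, 17.3, 36.3]
orientation: [1.222, 1.201, -1.223]
ft_force: [0.5, 0.5, 0.3]
width: 39.7
t: 55.48
ee_pos: [394.7, 18.1, 176.6]
orientation: [1.222, 1.202, -1.223]
ft_force: [0.9, -0.1, -0.4]
width: 40.2
t 55.48 pos [394.7  18.1 176.6] jaw -91.02 w 40.2 F [ 0.9 -0.1 -0.4] tilt [-1.    -0.001  0.   ] q [ 0.02  0.1   2.12 -0.    0.92  1.6 ]
```

View pics/w35.png

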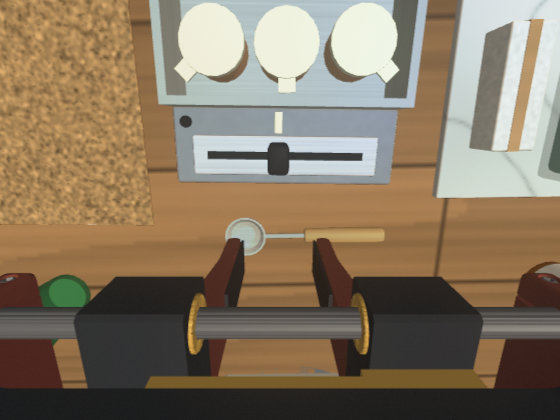

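View pics/s35.png

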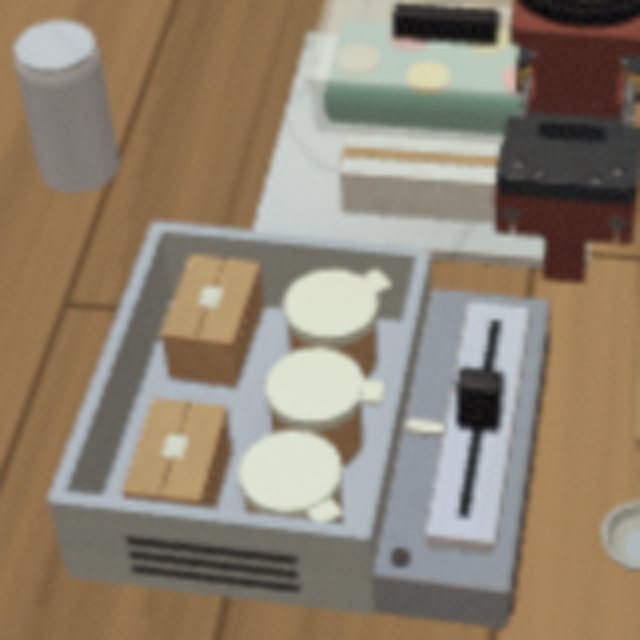

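View pics/c35.png

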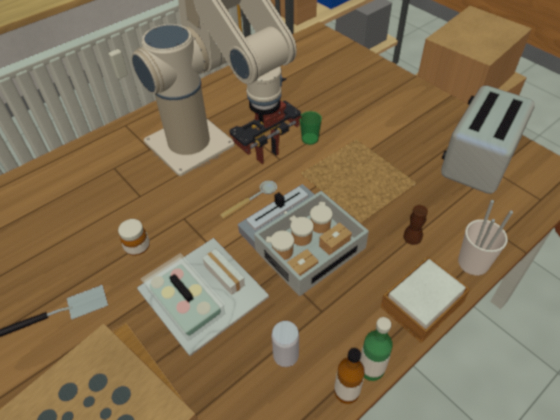

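```bash
python3 -c "
from workcell import *
print(close_job())"
```

```text
the job is handed in; nothing more can be done
None
```

The job is finished and handed in at about 55 s, done in the order asked. The hand-in gave no verdict.

- **Cold dishes:** the salad box and the dessert box sit side by side, flat and upright on the marble slab. By the grip positions, the salad box is about 9 mm inside the slab's nearest edge.
- **Pan:** all three pots and both cartons stand upright on the pan floor, side by side, with their tops below the rim and the lids not touching.
- **Heat grip:** it was moved last, then released. In the last wrist picture its centre lines up with the white mark to about 0.5 mm. Two earlier measurements put the mark up to about 2 mm further along the track, so that is the uncertainty.
- **Bystanders:** the mill, can, glass and jar were not approached and look unmoved.

Three things went differently than described:

- **Tool point:** the fingertips were about 28 mm shorter than the stated tool point. My first grip on the salad bar closed on air, and I corrected for this from then on.
- **Knocked carton:** one carton shifted by an estimated 12 mm inside the pan while I was fetching another pot. It stayed flat and inside, so I left it there.
- **Grip slackening:** I saw no sign of it; every carried item stayed in place.

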